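Send a carrier of painted dishes through the curing tunnel's one-way flap

TASK

Take the wooden pusher by its slanted red handle and use it to push the carrier of painted dishes along the deck and through the tunnel's sprung flap, keeping the fingers off the carrier. Push on until the red plunger switch at the far end inside is clearly pressed in, about 10 mm and never beyond 15 mm. Then draw the pusher out so that the flap falls shut behind the carrier, and stand the pusher back on its rubber mat, lying along it, leaving the other ware alone.

Things in the scene. Friction and masses are not known exactly. Their poses are not given: they have to be found in the camera images.
- cabinet: Fixed curing tunnel. Origin on the table (z=0) under the gate, mid-width; +x is the push direction, into the tunnel. Steel deck, top 8 mm above the table, from x=-230 to 280 mm; blue guide rails 28 mm high above the table, 90 mm apart inside. Gate opening: white posts at x=0, header underside 98 mm up. Behind it clear walls 126 mm apart outside, roof 167 mm up.
- flap (a joint): Orange flap, 77 mm long, 88 wide, hung in the gate from a hinge at cabinet x=6 mm, 93 mm above the table. 0 rad = shut; grows as it swings inward (only way), to 1.45. A light spring shuts it; a few newtons open it. It rests on carrier and pusher while they are under it, and can fall shut only when the carrier's rear face is over 75 mm past the cabinet's origin.
- flap_edge (a point): Middle of the flap's lower edge.
- plunger (a joint): Red sprung plunger at the tunnel's far end, pressed by the carrier's front. Metres pressed: 0 free, 0.010 well pressed, 0.022 end of travel. It pushes back with 5 N at first touch, 0.2 N more per mm. Its place is not told: at first touch the carrier's origin is between 134 and 158 mm past the cabinet's, so feel or watch for it.
- carrier: Loose plywood tray with two painted dishes in it, 110 mm long (x), 84 wide (y), 45 high; 0.26 to 0.47 kg. Origin at the centre of its underside; +x faces the flap. It starts on the deck between the rails, its front 15 to 55 mm before the flap.
- pusher: Loose wooden pusher, 0.22 kg. Origin under the middle of its front (pushing) face, +x the pushing direction. Front face 50 wide, 40 high; bar 18 thick, 40 high on a sole 50 wide, back to x=-195 mm. Red handle 22 thick (y), 26 deep, 90 long: rises from x=-167, z=36 mm, leaning back (to -x) 35 degrees from vertical, to x=-219, z=110.
- pusher_grip (a point): Point on the axis of the red handle, 55 mm up along it from its foot: pusher x=-198.5, z=81 mm. Grasp the handle's 22 mm sides here.
- mat: Fixed black rubber mat on which the pusher starts, 300 long (x), 90 wide (y), 3 thick; origin under its centre.
- mug: Bystander: blue mug, 76 mm across, 85 high.
- bowl: Bystander: white bowl, 124 mm across, 60 high.
- paint_pot: Bystander: small white pot with blue cap, 56 mm across, 55 high.
- teacup: Bystander: white handle-less cup, 80 mm across, 60 high.
- brush: Bystander: brush 180 mm long, lying.
- pusher_mid (a point): Middle of the pusher's underside, pusher x=-97.5 mm.
- hood_lip (a point): Middle of the lower front edge of the grey lamp housing that overhangs the deck before the gate: cabinet x=-80, 127 mm above the table. The housing is 150 mm wide, 105 high, and runs from here to x=+12. A vertical gripper would hit it before the pusher is home; lean it back about 35 degrees along the handle.

How it is judged (in metres and radians):
On the way, in this order (a step that is already met when the one before it is completed fails the run):
1. the carrier's front has pushed the flap open (value of joint flap above 0.5 rad and x of carrier in the frame of cabinet above -0.02 m), for 0.05 s.
2. the carrier, pushed by the pusher, presses the plunger in by 5 mm or more (value of joint plunger above 0.005 m and contact force between pusher and carrier above 1 N), for 0.1 s.
At the end, for the whole second after the job is handed in: Carrier level inside the tunnel (origin over 125 mm past the cabinet's), flap shut (under 0.08 rad), pusher upright, at rest on its mat: its middle within 60 mm lengthwise and 45 mm sideways of the mat's centre, its length within 0.35 rad of the mat's (value of joint flap below 0.08 rad and x of carrier in the frame of cabinet above 0.125 m and angle between carrier's own z axis and vertical below 0.08 rad and height (world z) of pusher below 0.008 m and angle between pusher's own z axis and vertical below 0.1 rad and linear speed of each of pusher, carrier below 0.02 m/s and x of pusher_mid in the frame of mat between -0.06 and 0.06 m and y of pusher_mid in the frame of mat between -0.045 and 0.045 m and angle between the x axis of pusher and the x axis of mat, either way round below 0.35 rad); the robot touches nothing.
It fails at once if the fingers touch the carrier (contact force between the fingers and carrier above 0.5 N).
It fails at once if the plunger is forced too far (pressed more than 16 mm) (value of joint plunger above 0.016 m).
It fails at once if another piece of ware is moved more than 30 mm (distance of any of mug, bowl, paint_pot, teacup, brush from where it was at the start of the episode above 0.03 m).
It also fails if it takes over 67 s, if anything falls off the work surface, if the arm or the gripper's body presses on something with over 40 N, if the wrist force passes 120 N, or if a joint passes its speed limit or range.

ROBOT

A 6-joint arm with a two-finger parallel gripper is mounted at the origin on the work surface. World frame = base frame: x ahead of the robot, y to its left, z up, the work surface at z = 0. Lengths are in m, angles in degrees, forces in N, time in s.
With the tool pointing down it reaches from about 0.3 to 0.75 m from the base axis. Payload 8.5 kg.
Tool frame: the origin (TCP) lies on the centre line of the jaws, within the pads' length; the fingertips stand 17 mm ahead of it and the grasp point (between the pads) lies 2 mm behind it (env.tip_extent is the distance from the TCP to the fingertips, in m); z points along the fingers, y is the direction in which the jaws open and shut (so a half turn about z gives the same grasp; the last joint's range is limited). The gripper opens to 85 mm and grips with 20 to 120 N. Pads are 22 mm wide; open, the fingers measure 114 mm over their backs; the gripper's body (76 mm by 85 mm) begins 54 mm behind the grasp point. The pads swing forward as they close: fully open they stand 13 mm farther back than shut.
Start: joints at [58.367, 21.807, 74.336, -0, 83.858, -12.336], TCP at [0.182, 0.519, 0.248] pointing down, gripper open.
Joint ranges: [-178.18, 178.18], [-50.72, 133.34], [12.68, 142.11], [-81.47, 261.47], [9.98, 163.14], [-165.26, 165.26]. Speed limits (degrees/s): [136.94, 136.94, 180, 180, 180, 180].

INTERFACE

Orientations are given as a 3x3 rotation matrix whose columns are the frame's x, y, z axes.
In Python, from rig import telemetry, get_image, camera_params, close_job, env gives the robot as it stands.
- The arm moves only by the tool apply_moves, never from a script. Its argument "motion" is a list of rows, each an object of numbers: "tx", "ty", "tz": the shift along the tool's x, y, z in cm; "turn": the turn about the tool's z in degrees; "jaw": the gripper's target within -1 to 1 (fully open at 1, half-way at 0, shut at -1). In form: [{"tx": .., "ty": .., "tz": .., "turn": .., "jaw": ..}, ...]. A call has 1 to 5 rows; each row is the pose to reach, as a shift and turn from the pose measured when the call began, along the tool's axes at that moment; what a row does not reach only later rows make up. A row lasts 1/12 s, in which the tool goes at most 41.7 mm and 7.16 degrees, less where a joint would pass 70% of its speed; a pose out of reach is approached as far as the arm can. A call with a gripper value outside its range is refused whole. The fingers move at their own pace and stop on an object; "squeeze" is the grip in N (left out, the last holds). Time passes only in rows, so rows that repeat a pose let the fingers close. It gives the time, the measured TCP pose, the force and the opening at its end, in the units of the state.
- telemetry.observe(): the state, without advancing time (a new reading comes with each control period).
- get_image(name): name is "scene" or "side" or "wrist"; returns (picture, depth): 420x560x3 uint8, red, green, blue; 420x560 float32, m along the optical axis (not along the pixel's ray), 0 where there is no reading.
- camera_params(name): a dict with "fx", "fy", "cx", "cy" (pixels), "rvec" (rotation vector, rad) and "tvec" (3), from world to camera coordinates, as OpenCV has them. Camera axes: x right, y down, z forward; pixel columns grow to the right and rows downward; lengths in m; the calibration is good to about 2 mm. A picture is of the moment at which its call begins: read the wrist's pose just before it. camera_params takes no time and is no camera call; for the wrist camera it gives the pose at the moment of the call.
- close_job(): hands the job in, once; it reports no verdict.
The state is a dict: "time_s": time; "q": joint angles; "qvel": joint speeds; "joint_efforts": joint torques, N m; "position": TCP position; "tool_rot": TCP orientation; "ft_force": force on the tool from outside, world axes, zero at the start; "wrist_torque": the same for the moment, N m; "grip_width": finger opening in m.
Only numpy, scipy, OpenCV 4.12 (cv2) and the standard library are available. Lean on these libraries where they do the work, as an engineer would, in place of code of your own. Each camera call takes 0.05 s, during which the arm holds its last target. There are 200 camera calls.

## Working session

There is one attempt and no reset: what is moved stays moved. The work goes in short steps, Python scripts to look and compute and a tool call to move; the robot and the scene stay as the last step left them, time stands still between calls to the robot, and variables do not carry over. Pictures are saved under pics/ and viewed, about 8 in all and at most 12, crops included, and the job is handed in when it is done.

Besides the shell and the picture viewer there is one more tool, called in YAML: its name, and indented under it one key for each argument. apply_moves: Moves the arm, as the interface text tells. Its arguments: {"type":"object","properties":{"motion":{"type":"array"},"squeeze":{"type":"number"}},"required":["motion"]}

```bash
ls; mkdir -p pics; cat > h.py <<'E'
import numpy as np, cv2
from rig import telemetry, get_image, camera_params, close_job, env
def cam(n):
    c=camera_params(n); R=cv2.Rodrigues(np.array(c['rvec'],float))[0]; t=np.array(c['tvec'],float).ravel()
    return c,R,t
def snap(n,f):
    c=cam(n); im,d=get_image(n); cv2.imwrite('pics/'+f,im[:,:,::-1]); np.savez('pics/'+f[:-4]+'.npz',im=im,d=d,R=c[1],t=c[2],k=np.array([c[0][k] for k in('fx','fy','cx','cy')]))
    return im,d
def load(f): return np.load('pics/'+f+'.npz')
def ray(s,u,v):
    fx,fy,cx,cy=s['k']; r=s['R'].T@np.array([(u-cx)/fx,(v-cy)/fy,1]); return -s['R'].T@s['t'],r
def onz(s,u,v,z):
    o,r=ray(s,u,v); return o+r*(z-o[2])/r[2]
def cloud(s):
    fx,fy,cx,cy=s['k']; d=s['d']; v,u=np.mgrid[:d.shape[0],:d.shape[1]]
    p=np.stack([(u-cx)/fx*d,(v-cy)/fy*d,d],-1); return (p-s['t'])@s['R']
E
python3 - <<'E'
from h import *
np.set_printoptions(precision=4,suppress=True)
o=telemetry.observe(); print(o)
a,_=snap('scene','s0.png'); b,_=snap('side','d0.png'); 
for n in('scene','side','wrist'):
    c,R,t=cam(n); print(n,c['fx'],c['cx'],c['cy'],-R.T@t,R[2])
E
```

```text
pics
{'time_s': 0.0, 'q': array([ 58.3676,  21.8425,  74.3855,   0.    ,  83.8586, -12.3342]), 'qvel': array([ 0.0281, -0.0103,  0.0877, -0.085 , -0.1007, -0.0031]), 'joint_efforts': array([ -0.0008, -44.8449, -23.1285,  -0.0002,   0.0047,   0.0001]), 'position': array([0.1816, 0.5189, 0.2477]), 'tool_rot': array([[-0.9438,  0.3305, -0.0008],
       [ 0.3305,  0.9438, -0.0013],
       [ 0.0003, -0.0015, -1.    ]]), 'ft_force': array([ 0.0702, -0.2688, -0.3231]), 'wrist_torque': array([ 0.0229,  0.0065, -0.0402]), 'grip_width': 0.08533407364196996}
scene 438.8551084671414 277.6212136495854 216.3734950516649 [ 1.4284 -0.1061  0.9788] [-0.7382  0.0594 -0.672 ]
side 390.7821603024779 273.1724541557965 216.183952793019 [ 0.3727 -0.3853  1.2584] [ 0.104   0.2831 -0.9534]
wrist 309.63434061959396 275.52798149037534 206.32974087528552 [0.109  0.5455 0.3732] [ 0.2794 -0.0992 -0.955 ]
```

View pics/s0.png

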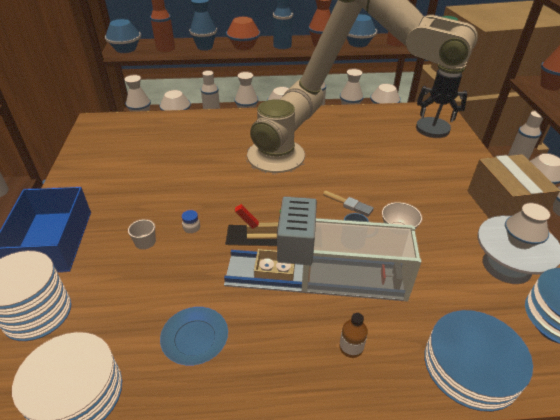

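View pics/d0.png

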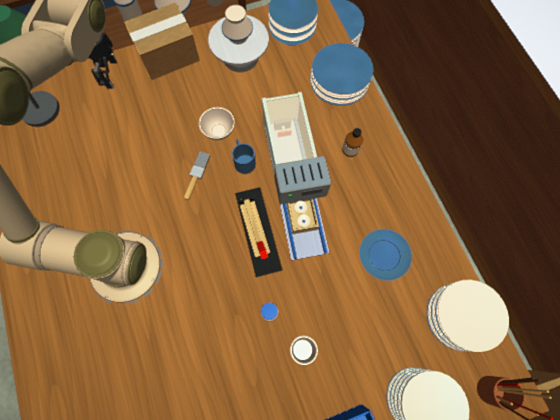

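The side view shows a tunnel running up the image, with the hood at (303,180), carrier at (302,215) and deck end at (308,258). The black mat lies beside it from (248,190) to (270,275), with the red handle at (263,250). In the scene view the handle is at (247,216), the carrier at (275,265) and the plunger at (384,274). Next I'll zoom in on both.

```bash
python3 - <<'E'
import cv2,numpy as np
a=cv2.imread('pics/d0.png')[85:285,225:345]; b=cv2.imread('pics/s0.png')[190:305,215:425]
a=cv2.resize(a,None,fx=3,fy=3,interpolation=2); b=cv2.resize(b,None,fx=2.1,fy=2.1,interpolation=2)
o=np.zeros((600,800,3),np.uint8); o[:600,:360]=a; o[:b.shape[0],360:800]=b[:,:440]
s=np.load('pics/d0.npz'); 
cv2.imwrite('pics/z0.png',o)
E
```

```text
(no output)
```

View pics/z0.png

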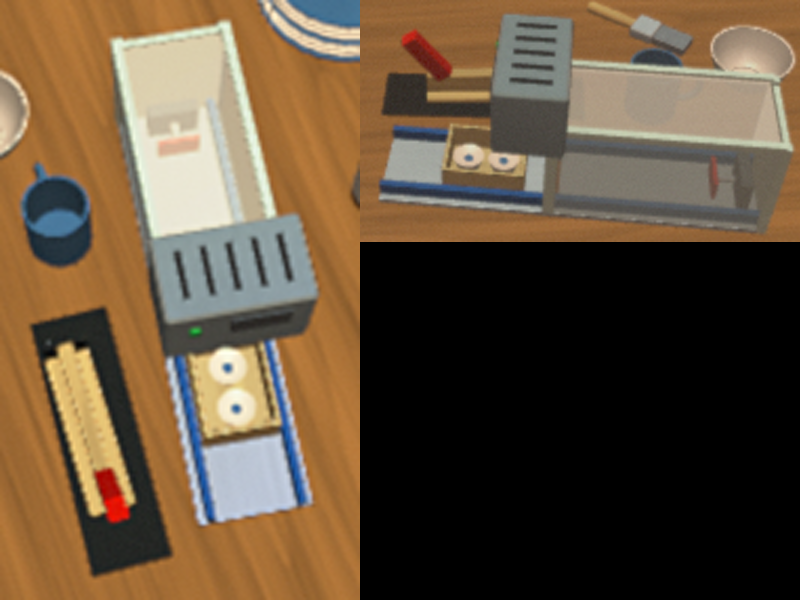

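The enlarged view shows these features (zoom pixels):
- Mat corners: (33,325), (107,308), (171,555), (95,575).
- Deck front edge: (200,522) to (311,502).
- Carrier rear edge: (203,443) to (282,428).
- Handle: foot (105,475), top (118,518).

```bash
python3 - <<'E'
from h import *
np.set_printoptions(precision=4,suppress=True)
d=load('d0'); s=load('s0')
Z=lambda x,y:(225+(x-1)/3,85+(y-1)/3)
B=lambda x,y:(215+((x-360)-.5)/2.1,190+(y-.5)/2.1)
print('mat'); M=np.array([onz(d,*Z(*p),.003) for p in((33,325),(107,308),(171,555),(95,575))]); print(M, M.mean(0))
f=(M[0]+M[1]-M[2]-M[3])/2; print('len',np.linalg.norm(f),'yaw',np.degrees(np.arctan2(f[1],f[0])))
print('rails side z28: L outer/R outer front & near hood')
for p in((200,522),(311,502),(168,360),(272,342)): print(p,onz(d,*Z(*p),.008),onz(d,*Z(*p),.028))
# coloured masks
for nm,S in(('d0',d),('s0',s)):
    h=cv2.cvtColor(S['im'],cv2.COLOR_RGB2HSV); P=cloud(S)
    near=(P[...,2]<.2)&(abs(P[...,0]-.42)<.2)&(abs(P[...,1]-.05)<.35)
    blue=(abs(h[...,0].astype(int)-110)<12)&(h[...,1]>130)&near&(P[...,2]<.05)&(P[...,0]>.4)
    red=((h[...,0]<6)|(h[...,0]>174))&(h[...,1]>170)&near
    n,l,st,c=cv2.connectedComponentsWithStats(red.astype(np.uint8))
    for i in range(1,n):
        if st[i,4]>15:
            q=P[l==i]; q=q[np.isfinite(q).all(1)]; (v,u)=np.nonzero(l==i)
            print(nm,'red',c[i],st[i],'pts mean',q.mean(0),q.min(0),q.max(0))
            rect=cv2.minAreaRect(np.stack([u,v],1).astype(np.float32)); print(rect, cv2.boxPoints(rect))
    q=P[blue]; 
    if len(q):
        top=q[abs(q[:,2]-.028)<.004]; print(nm,'blue top n',len(top))
        if len(top)>10:
            a=cv2.minAreaRect(top[:,:2].astype(np.float32)); print(a,cv2.boxPoints(a))
    o=(abs(h[...,0].astype(int)-12)<6)&(h[...,1]>120)
E
```

```text
mat
[[ 0.4185  0.111   0.003 ]
 [ 0.505   0.1008  0.003 ]
 [ 0.4717 -0.1918  0.003 ]
 [ 0.3878 -0.1833  0.003 ]] [ 0.4457 -0.0408  0.003 ]
len 0.2951661403191899 yaw 83.77677660641642
rails side z28: L outer/R outer front & near hood
(200, 522) [ 0.5135 -0.1701  0.008 ] [ 0.5112 -0.1735  0.028 ]
(311, 502) [ 0.6344 -0.192   0.008 ] [ 0.6302 -0.1951  0.028 ]
(168, 360) [0.5473 0.0153 0.008 ] [0.5445 0.0089 0.028 ]
(272, 342) [ 0.6654 -0.006   0.008 ] [ 0.6608 -0.0121  0.028 ]
d0 red [261.9107 250.3661] [257 241  11  19 112] pts mean [ 0.4293 -0.1298  0.0962] [ 0.4184 -0.1576 -0.003 ] [ 0.4406 -0.0889  0.1228]
((262.0882568359375, 249.85296630859375), (17.70509910583496, 7.518604278564453), 75.96376037597656) [[256.2941 242.1765]
 [263.5883 240.353 ]
 [267.8824 257.5294]
 [260.5883 259.353 ]]
d0 blue top n 120
((0.5284700989723206, 0.005226016044616699), (0.09172163158655167, 0.4148482382297516), 12.63041877746582) [[ 0.4384  0.1976]
 [ 0.5291 -0.2072]
 [ 0.6186 -0.1872]
 [ 0.5279  0.2177]]
s0 red [246.2655 215.6106] [235 204  23  24 226] pts mean [ 0.4374 -0.1215  0.0858] [ 0.4212 -0.1544  0.0421] [ 0.4457 -0.0897  0.1223]
((246.50001525878906, 215.50001525878906), (26.870054244995117, 8.485280990600586), 45.0) [[234. 209.]
 [240. 203.]
 [259. 222.]
 [253. 228.]]
s0 blue top n 32
((0.5335606336593628, -0.1345648318529129), (0.06880230456590652, 0.007964039221405983), 81.4886245727539) [[ 0.5245 -0.168 ]
 [ 0.5324 -0.1692]
 [ 0.5426 -0.1011]
 [ 0.5347 -0.1   ]]
```

```bash
python3 - <<'E'
from h import *
np.set_printoptions(precision=3,suppress=True)
d=load('d0'); P=cloud(d)
for nm,(u,v) in dict(boxtop=(165,30),box2=(165,55),disc=(40,108),cake=(235,45),vase=(235,14),bowl=(217,122),mug=(243,160),brush=(197,172),pot=(269,311),cup=(304,350),boxc1=(135,40),boxc2=(197,60),boxc3=(180,8),platestack=(340,70)).items(): print(nm,P[v,u], P[v-4:v+5,u-4:u+5,2].max())
x,y,z=P.reshape(-1,3).T
# height map coarse
g=np.zeros((12,10))
for i in range(12):
    for j in range(10):
        m=(x>-.2+.1*j)&(x<-.1+.1*j)&(y>-.4+.1*i)&(y<-.3+.1*i); g[i,j]=z[m].max() if m.any() else -1
print(np.round(g[::-1],2))
# handle direction: side z-plane estimates, two view triangulation of handle top/bottom centre
E
```

```text
boxtop [0.38  0.731 0.137] 0.147557600635607
box2 [0.349 0.665 0.096] 0.11881772253617018
disc [-0.143  0.671  0.019] 1.2583652707696904
cake [0.598 0.612 0.102] 0.14411558342358444
vase [0.616 0.631 0.218] 0.22012123295564534
bowl [0.444 0.392 0.011] 0.029125146722219424
mug [0.483 0.218 0.006] 1.2583652707696904
brush [0.318 0.224 0.022] 0.025316639122122727
pot [ 0.387 -0.303  0.056] 0.06211915120354204
cup [ 0.447 -0.445  0.01 ] 1.2583652707696904
boxc1 [0.27  0.721 0.143] 1.2583652707696904
boxc2 [0.457 0.678 0.008] 1.2583652707696904
boxc3 [ 0.487  1.227 -0.258] 0.14383278898863544
platestack [0.922 0.399 0.073] 0.08151616447187991
[[0.03 0.02 0.01 0.01 0.15 0.15 0.15 0.11 0.11 0.14]
 [0.11 0.03 0.01 0.01 0.14 0.15 0.15 0.22 0.22 0.15]
 [0.01 0.49 0.51 0.54 0.53 0.01 0.01 0.18 0.19 0.14]
 [0.01 0.01 0.57 0.56 0.54 0.06 0.06 0.01 0.01 0.01]
 [0.01 0.01 0.63 0.6  0.01 0.06 0.07 0.17 0.17 0.17]
 [0.41 0.01 0.67 0.59 0.02 0.03 0.09 0.17 0.17 0.17]
 [0.4  0.18 0.67 0.01 0.02 0.02 0.09 0.17 0.17 0.17]
 [0.21 0.23 0.22 0.15 0.01 0.01 0.05 0.24 0.24 0.01]
 [0.17 0.22 0.23 0.17 0.01 0.01 0.06 0.24 0.24 0.01]
 [0.01 0.02 0.02 0.01 0.01 0.01 0.12 0.06 0.06 0.03]
 [0.01 0.01 0.01 0.01 0.01 0.06 0.06 0.01 0.01 0.03]
 [0.01 0.01 0.01 0.01 0.01 1.26 0.06 0.01 0.01 0.03]]
```

apply_moves:
  motion:
    - {"tx": 2,"ty": 3.4,"tz": -2,"turn": 7}
    - {"tx": 4,"ty": 6.8,"tz": -4,"turn": 14}
    - {"tx": 6,"ty": 10,"tz": -6,"turn": 21}
    - {"tx": 8,"ty": 13,"tz": -8,"turn": 28}
    - {"tx": 10,"ty": 16,"tz": -9,"turn": 35,"jaw": 1}

```text
invalid input
```

apply_moves:
  motion:
    - {"turn": 7}
    - {"turn": 14}
    - {"turn": 21}
    - {"turn": 28}
    - {"turn": 35}

```text
invalid input
```

apply_moves:
  motion:
    - {"tx": 2,"ty": 3.4,"tz": -2,"turn": 7,"jaw": 1}
    - {"tx": 4,"ty": 6.8,"tz": -4,"turn": 14,"jaw": 1}
    - {"tx": 6,"ty": 10,"tz": -6,"turn": 21,"jaw": 1}
    - {"tx": 8,"ty": 13,"tz": -8,"turn": 28,"jaw": 1}
    - {"tx": 10,"ty": 16,"tz": -9,"turn": 35,"jaw": 1}

```text
time_s: 0.52
position: [0.1406, 0.7003, 0.3388]
tool_rot: [[-0.587, 0.81, 0.0], [0.81, 0.587, 0.001], [0.001, 0.001, -1.0]]
ft_force: [0.2, 0.6, 1.1]
grip_width: 0.0852
```

apply_moves:
  motion:
    - {"tx": 2,"ty": 2,"tz": 0,"turn": 7,"jaw": 1}
    - {"tx": 4,"ty": 4,"tz": 0,"turn": 14,"jaw": 1}
    - {"tx": 6,"ty": 6,"tz": 0,"turn": 21,"jaw": 1}
    - {"tx": 8,"ty": 8,"tz": 0,"turn": 28,"jaw": 1}
    - {"tx": 10,"ty": 10,"tz": 0,"turn": 35,"jaw": 1}

```text
time_s: 0.93
position: [0.1495, 0.7691, 0.3061]
tool_rot: [[-0.01, 1.0, 0.004], [1.0, 0.01, 0.022], [0.022, 0.004, -1.0]]
ft_force: [-0.8, 0.1, 0.6]
grip_width: 0.0858
```

apply_moves:
  motion:
    - {"tx": 4,"ty": 0,"tz": 0,"turn": 5,"jaw": 1}
    - {"tx": 8,"ty": 0,"tz": 0,"turn": 10,"jaw": 1}
    - {"tx": 12,"ty": 1,"tz": 0,"turn": 10,"jaw": 1}
    - {"tx": 12,"ty": 1,"tz": 0,"turn": 10,"jaw": 1}
    - {"tx": 12,"ty": 1,"tz": 0,"turn": 10,"jaw": 1}

```text
time_s: 1.35
position: [0.1421, 0.7962, 0.2677]
tool_rot: [[0.161, 0.987, 0.008], [0.986, -0.161, 0.046], [0.046, 0.0, -0.999]]
ft_force: [0.2, -0.2, 0.3]
grip_width: 0.0856
```

apply_moves:
  motion:
    - {"tx": 30,"ty": 0,"tz": -15,"turn": 0,"jaw": 1}
    - {"tx": 30,"ty": 0,"tz": -15,"turn": 0,"jaw": 1}
    - {"tx": 30,"ty": 0,"tz": -15,"turn": 0,"jaw": 1}
    - {"tx": 30,"ty": 0,"tz": -15,"turn": 0,"jaw": 1}
    - {"tx": 30,"ty": 0,"tz": -15,"turn": 0,"jaw": 1}

```text
time_s: 1.77
position: [0.1403, 0.7973, 0.2801]
tool_rot: [[0.16, 0.987, 0.013], [0.984, -0.161, 0.072], [0.073, 0.001, -0.997]]
ft_force: [-0.2, -0.1, -1.2]
grip_width: 0.0851
```

```bash
python3 -c "
from h import *
print(telemetry.observe()['q'])"
```

```text
[ 71.49146501  51.81840023  12.7148296    0.66305411 111.32363839
  81.01346627]
```

apply_moves:
  motion:
    - {"tx": 30,"ty": 0,"tz": 0,"turn": 0,"jaw": 1}

```text
time_s: 1.85
position: [0.1416, 0.8078, 0.2713]
tool_rot: [[0.16, 0.987, 0.018], [0.982, -0.161, 0.096], [0.098, 0.002, -0.995]]
ft_force: [-0.6, 0.9, 1.1]
grip_width: 0.0855
```

apply_moves:
  motion:
    - {"tx": 30,"ty": 0,"tz": -15,"turn": 0,"jaw": 1}

```text
time_s: 1.93
position: [0.1419, 0.8118, 0.2711]
tool_rot: [[0.16, 0.987, 0.02], [0.98, -0.161, 0.114], [0.115, 0.001, -0.993]]
ft_force: [-0.3, 0.4, -1.6]
grip_width: 0.0851
```

apply_moves:
  motion:
    - {"tx": 30,"ty": 0,"tz": -30,"turn": 0,"jaw": 1}

```text
time_s: 2.02
position: [0.1408, 0.8075, 0.2885]
tool_rot: [[0.159, 0.987, 0.022], [0.978, -0.161, 0.13], [0.131, 0.0, -0.991]]
ft_force: [-0.1, 0.1, -0.4]
grip_width: 0.0852
```

apply_moves:
  motion:
    - {"tx": 30,"ty": 0,"tz": -15,"turn": 0,"jaw": 1}

```text
time_s: 2.1
position: [0.1403, 0.8083, 0.3019]
tool_rot: [[0.158, 0.987, 0.027], [0.975, -0.16, 0.157], [0.159, 0.001, -0.987]]
ft_force: [0.0, -0.5, 0.3]
grip_width: 0.0852
```

apply_moves:
  motion:
    - {"tx": 30,"ty": 0,"tz": -15,"turn": 0,"jaw": 1}
    - {"tx": 30,"ty": 0,"tz": -15,"turn": 0,"jaw": 1}

```text
time_s: 2.27
position: [0.1399, 0.8098, 0.3141]
tool_rot: [[0.157, 0.987, 0.032], [0.969, -0.161, 0.186], [0.189, 0.002, -0.982]]
ft_force: [0.7, 0.2, -0.0]
grip_width: 0.0853
```

apply_moves:
  motion:
    - {"tx": 30,"ty": 0,"tz": 0,"turn": 0,"jaw": 1}

```text
time_s: 2.35
position: [0.1411, 0.8198, 0.3086]
tool_rot: [[0.156, 0.987, 0.038], [0.964, -0.16, 0.212], [0.216, 0.003, -0.976]]
ft_force: [-1.0, 0.7, -0.0]
grip_width: 0.0854
```

apply_moves:
  motion:
    - {"tx": 30,"ty": 0,"tz": 0,"turn": 0,"jaw": 1}

```text
time_s: 2.43
position: [0.1428, 0.831, 0.3]
tool_rot: [[0.155, 0.987, 0.042], [0.958, -0.161, 0.237], [0.241, 0.004, -0.971]]
ft_force: [-0.2, 0.1, -0.1]
grip_width: 0.0852
```

apply_moves:
  motion:
    - {"tx": 30,"ty": 0,"tz": 0,"turn": 0,"jaw": 1}

```text
time_s: 2.52
position: [0.1441, 0.8407, 0.2939]
tool_rot: [[0.154, 0.987, 0.047], [0.952, -0.161, 0.261], [0.265, 0.004, -0.964]]
ft_force: [0.1, -1.6, 0.1]
grip_width: 0.0856
```

apply_moves:
  motion:
    - {"tx": 30,"ty": 0,"tz": 0,"turn": 0,"jaw": 1}

```text
time_s: 2.6
position: [0.1452, 0.8496, 0.2894]
tool_rot: [[0.153, 0.987, 0.051], [0.945, -0.161, 0.285], [0.29, 0.005, -0.957]]
ft_force: [0.7, 0.2, -0.6]
grip_width: 0.0852
```

apply_moves:
  motion:
    - {"tx": 30,"ty": 0,"tz": 0,"turn": 0,"jaw": 1}

```text
time_s: 2.68
position: [0.1463, 0.8578, 0.2862]
tool_rot: [[0.151, 0.987, 0.055], [0.937, -0.161, 0.309], [0.314, 0.005, -0.949]]
ft_force: [1.5, 0.1, -0.9]
grip_width: 0.0855
```

apply_moves:
  motion:
    - {"tx": 30,"ty": 0,"tz": 0,"turn": 0,"jaw": 1}

```text
time_s: 2.77
position: [0.1473, 0.8655, 0.2842]
tool_rot: [[0.15, 0.987, 0.059], [0.929, -0.161, 0.333], [0.338, 0.005, -0.941]]
ft_force: [0.0, 0.2, 0.1]
grip_width: 0.0853
```

apply_moves:
  motion:
    - {"tx": 30,"ty": 0,"tz": 0,"turn": 0,"jaw": 1}

```text
time_s: 2.85
position: [0.1482, 0.8727, 0.2833]
tool_rot: [[0.148, 0.987, 0.064], [0.92, -0.161, 0.357], [0.362, 0.006, -0.932]]
ft_force: [0.4, -0.4, 0.3]
grip_width: 0.0854
```

apply_moves:
  motion:
    - {"tx": 30,"ty": 0,"tz": 0,"turn": 0,"jaw": 1}

```text
time_s: 2.93
position: [0.1491, 0.8794, 0.2836]
tool_rot: [[0.146, 0.987, 0.068], [0.911, -0.161, 0.38], [0.386, 0.006, -0.922]]
ft_force: [0.9, 0.2, 0.1]
grip_width: 0.0851
```

apply_moves:
  motion:
    - {"tx": 30,"ty": 0,"tz": 0,"turn": 0,"jaw": 1}

```text
time_s: 3.02
position: [0.1498, 0.8856, 0.2848]
tool_rot: [[0.144, 0.987, 0.072], [0.901, -0.161, 0.404], [0.41, 0.006, -0.912]]
ft_force: [-0.8, 0.4, 0.7]
grip_width: 0.0856
```

apply_moves:
  motion:
    - {"tx": 30,"ty": 0,"tz": 0,"turn": 0,"jaw": 1}

```text
time_s: 3.1
position: [0.1505, 0.8914, 0.2871]
tool_rot: [[0.142, 0.987, 0.076], [0.89, -0.161, 0.427], [0.433, 0.007, -0.901]]
ft_force: [-0.9, 0.9, -0.5]
grip_width: 0.0853
```

apply_moves:
  motion:
    - {"tx": 30,"ty": 0,"tz": 0,"turn": 0,"jaw": 1}

```text
time_s: 3.18
position: [0.1511, 0.8967, 0.2903]
tool_rot: [[0.14, 0.987, 0.08], [0.879, -0.161, 0.45], [0.457, 0.007, -0.89]]
ft_force: [-0.5, -0.3, -0.0]
grip_width: 0.0853
```

apply_moves:
  motion:
    - {"tx": 30,"ty": 0,"tz": 0,"turn": 0,"jaw": 1}

```text
time_s: 3.27
position: [0.1517, 0.9017, 0.2944]
tool_rot: [[0.138, 0.987, 0.084], [0.867, -0.161, 0.472], [0.479, 0.007, -0.878]]
ft_force: [0.1, 0.3, -0.4]
grip_width: 0.0854
```

apply_moves:
  motion:
    - {"tx": 30,"ty": 0,"tz": 0,"turn": 0,"jaw": 1}

```text
time_s: 3.35
position: [0.1521, 0.9062, 0.2994]
tool_rot: [[0.136, 0.987, 0.088], [0.854, -0.161, 0.495], [0.502, 0.008, -0.865]]
ft_force: [-0.1, 1.1, 0.6]
grip_width: 0.0853
```

apply_moves:
  motion:
    - {"tx": 30,"ty": 0,"tz": 0,"turn": 0,"jaw": 1}

```text
time_s: 3.43
position: [0.1525, 0.9103, 0.3051]
tool_rot: [[0.133, 0.987, 0.091], [0.841, -0.161, 0.516], [0.524, 0.008, -0.851]]
ft_force: [0.6, -0.3, -0.1]
grip_width: 0.0853
```

apply_moves:
  motion:
    - {"tx": 30,"ty": 0,"tz": 0,"turn": 0,"jaw": 1}

```text
time_s: 3.52
position: [0.1529, 0.9139, 0.3117]
tool_rot: [[0.131, 0.987, 0.095], [0.827, -0.161, 0.538], [0.546, 0.008, -0.838]]
ft_force: [0.5, 0.7, 0.3]
grip_width: 0.0853
```

apply_moves:
  motion:
    - {"tx": 30,"ty": 0,"tz": 0,"turn": 0,"jaw": 1}

```text
time_s: 3.6
position: [0.1532, 0.9171, 0.3191]
tool_rot: [[0.128, 0.987, 0.098], [0.813, -0.162, 0.559], [0.568, 0.008, -0.823]]
ft_force: [-0.3, 0.2, 0.6]
grip_width: 0.0856
```

```bash
python3 -c "
from h import *
print(telemetry.observe()['q'])"
```

```text
[72.08497519 52.0199266  12.72724571  4.55155659 80.95144951 81.90443051]
```

apply_moves:
  motion:
    - {"tx": -4,"ty": 2,"tz": -4,"turn": 0,"jaw": 1}
    - {"tx": -8.6,"ty": 12.2,"tz": -9,"turn": 0,"jaw": 1}
    - {"tx": -8.6,"ty": 12.2,"tz": -9,"turn": 0,"jaw": 1}
    - {"tx": -8.6,"ty": 12.2,"tz": -9,"turn": 0,"jaw": 1}
    - {"tx": -8.6,"ty": 12.2,"tz": -9,"turn": 0,"jaw": 1}

```text
time_s: 4.02
position: [0.2566, 0.7742, 0.3482]
tool_rot: [[0.129, 0.986, 0.102], [0.811, -0.164, 0.561], [0.57, 0.01, -0.821]]
ft_force: [-0.8, 0.1, 0.5]
grip_width: 0.0855
```

apply_moves:
  motion:
    - {"tx": -8.6,"ty": 12.2,"tz": -9,"turn": 0,"jaw": 1}
    - {"tx": -8.6,"ty": 12.2,"tz": -9,"turn": 0,"jaw": 1}
    - {"tx": -8.6,"ty": 12.2,"tz": -9,"turn": 0,"jaw": 1}
    - {"tx": -8.6,"ty": 12.2,"tz": -9,"turn": 0,"jaw": 1}
    - {"tx": -8.6,"ty": 12.2,"tz": -9,"turn": 0,"jaw": 1}

```text
time_s: 4.43
position: [0.3601, 0.6303, 0.3771]
tool_rot: [[0.131, 0.986, 0.108], [0.809, -0.169, 0.563], [0.573, 0.013, -0.819]]
ft_force: [0.3, -0.7, -0.3]
grip_width: 0.0855
```

apply_moves:
  motion:
    - {"tx": -8.6,"ty": 12.2,"tz": -9,"turn": 0,"jaw": 1}
    - {"tx": -8.6,"ty": 12.2,"tz": -9,"turn": 0,"jaw": 1}
    - {"tx": -8.6,"ty": 12.2,"tz": -9,"turn": 0,"jaw": 1}
    - {"tx": -8.6,"ty": 12.2,"tz": -9,"turn": 0,"jaw": 1}
    - {"tx": -8.6,"ty": 12.2,"tz": -9,"turn": 0,"jaw": 1}

```text
time_s: 4.85
position: [0.4625, 0.4859, 0.4049]
tool_rot: [[0.132, 0.985, 0.113], [0.808, -0.173, 0.563], [0.574, 0.017, -0.819]]
ft_force: [-0.1, -0.3, -0.1]
grip_width: 0.0853
```

apply_moves:
  motion:
    - {"tx": -15,"ty": 2.1,"tz": -8.9,"turn": 0,"jaw": 1}
    - {"tx": -15,"ty": 2.1,"tz": -8.9,"turn": 0,"jaw": 1}
    - {"tx": -15,"ty": 2.1,"tz": -8.9,"turn": 0,"jaw": 1}
    - {"tx": -15,"ty": 2.1,"tz": -8.9,"turn": 0,"jaw": 1}
    - {"tx": -15,"ty": 2.1,"tz": -8.9,"turn": 0,"jaw": 1}

```text
time_s: 5.27
position: [0.4532, 0.3077, 0.3922]
tool_rot: [[0.134, 0.984, 0.116], [0.808, -0.176, 0.562], [0.574, 0.018, -0.819]]
ft_force: [0.3, 1.0, 0.2]
grip_width: 0.0855
```

apply_moves:
  motion:
    - {"tx": -15,"ty": 2.1,"tz": -8.9,"turn": 0,"jaw": 1}
    - {"tx": -15,"ty": 2.1,"tz": -8.9,"turn": 0,"jaw": 1}
    - {"tx": -15,"ty": 2.1,"tz": -8.9,"turn": 0,"jaw": 1}
    - {"tx": -15,"ty": 2.1,"tz": -8.9,"turn": 0,"jaw": 1}
    - {"tx": -15,"ty": 2.1,"tz": -8.9,"turn": 0,"jaw": 1}

```text
time_s: 5.68
position: [0.4436, 0.1291, 0.3792]
tool_rot: [[0.137, 0.983, 0.119], [0.808, -0.18, 0.561], [0.573, 0.019, -0.819]]
ft_force: [0.5, 0.6, 0.8]
grip_width: 0.0857
```

apply_moves:
  motion:
    - {"tx": -15,"ty": 2.1,"tz": -8.9,"turn": 0,"jaw": 1}
    - {"tx": -15,"ty": 2.1,"tz": -8.9,"turn": 0,"jaw": 1}
    - {"tx": -15,"ty": 2.1,"tz": -8.9,"turn": 0,"jaw": 1}
    - {"tx": -15,"ty": 2.1,"tz": -8.9,"turn": 0,"jaw": 1}
    - {"tx": -15,"ty": 2.1,"tz": -8.9,"turn": 0,"jaw": 1}

```text
time_s: 6.1
position: [0.4334, -0.05, 0.366]
tool_rot: [[0.14, 0.983, 0.121], [0.808, -0.184, 0.56], [0.572, 0.019, -0.82]]
ft_force: [-0.8, 0.5, -1.8]
grip_width: 0.0847
```

apply_moves:
  motion:
    - {"tx": -15,"ty": 2.1,"tz": -8.9,"turn": 0,"jaw": 1}
    - {"tx": -15,"ty": 2.1,"tz": -8.9,"turn": 0,"jaw": 1}
    - {"tx": -15,"ty": 2.1,"tz": -8.9,"turn": 0,"jaw": 1}
    - {"tx": -15,"ty": 2.1,"tz": -8.9,"turn": 0,"jaw": 1}
    - {"tx": -15,"ty": 2.1,"tz": -8.9,"turn": 0,"jaw": 1}

```text
time_s: 6.52
position: [0.4222, -0.2291, 0.3524]
tool_rot: [[0.144, 0.982, 0.122], [0.808, -0.188, 0.559], [0.572, 0.019, -0.82]]
ft_force: [0.9, -0.0, -0.2]
grip_width: 0.0852
```

```bash
python3 -c "
from h import *
np.set_printoptions(precision=4,suppress=True)
o=telemetry.observe();print(o['q'],o['position'],o['tool_rot'])
snap('wrist','w1.png')
c,R,t=cam('wrist'); print(-R.T@t,R[2])"
```

```text
[-55.4583  18.2098  69.7728  27.3815 114.7954 -38.367 ] [ 0.4222 -0.2291  0.3524] [[ 0.1438  0.982   0.1224]
 [ 0.8079 -0.1879  0.5586]
 [ 0.5715  0.0186 -0.8204]]
[ 0.4172 -0.2364  0.4987] [ 0.0724  0.293  -0.9534]
```

View pics/w1.png

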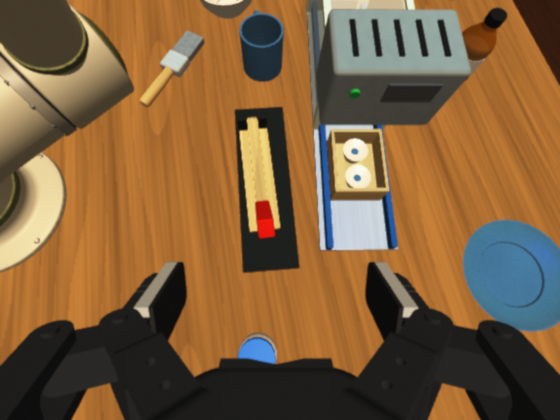

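The wrist view shows the pusher on its mat, handle at (264,220); the carrier at (358,165); deck front edge (323,249) to (397,247); mat corners around (236,110), (283,107), (298,267), (243,272). I'll enlarge it to get accurate edges.

```bash
python3 - <<'E'
import cv2
a=cv2.imread('pics/w1.png')[95:285,225:410]; cv2.imwrite('pics/z1.png',cv2.resize(a,None,fx=3.15,fy=3.15,interpolation=2))
E
```

```text
(no output)
```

View pics/z1.png

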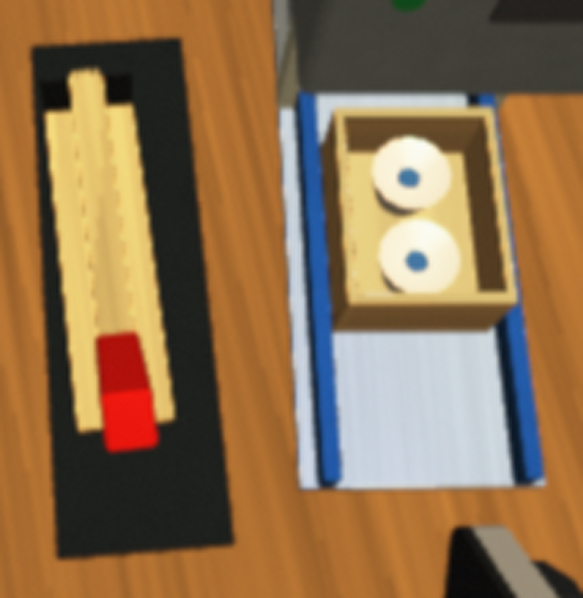

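```bash
cat >> h.py <<'E'
def ang(v): return np.degrees(np.arctan2(v[1],v[0]))
E
python3 - <<'E'
from h import *
np.set_printoptions(precision=4,suppress=True)
w=load('w1'); Z=lambda p:(225-.34+p[0]/3.15,95-.34+p[1]/3.15)
Q=lambda p,z: onz(w,*Z(p),z)
M=[Q(p,.003) for p in((33,47),(180,39),(233,543),(58,557))]; print('mat',np.mean(M,0),ang(M[0]-M[3]),ang(M[1]-M[2]),np.linalg.norm(M[0]-M[3]),np.linalg.norm(M[0]-M[1]))
for zs in(.008,.013,.018):
    L=[Q((45,112),zs),Q((78,432),zs)];R=[Q((133,105),zs),Q((175,418),zs)]
    print('sole',zs,ang(L[0]-L[1]),ang(R[0]-R[1]),np.linalg.norm(L[1]-R[1]),np.linalg.norm(L[0]-R[0]),'rear mid',(L[1]+R[1])/2,'front mid',(L[0]+R[0])/2)
for zt in(.105,.113,): T=[Q(p,zt) for p in((105,392),(150,388),(157,445),(110,452))]; print('handle top',zt,np.mean(T,0),np.linalg.norm(T[0]-T[1]),np.linalg.norm(T[1]-T[2]),ang(T[0]+T[1]-T[2]-T[3]))
# two-view triangulation of handle end face centre w/ side view (zoom (118,510) bright red centre in z0)
def tri(s1,p1,s2,p2):
    o1,r1=ray(s1,*p1);o2,r2=ray(s2,*p2); A=np.stack([r1,-r2],1); k=np.linalg.lstsq(A,o2-o1,rcond=None)[0]; a,b=o1+k[0]*r1,o2+k[1]*r2; return (a+b)/2,np.linalg.norm(a-b)
def brc(s):
    h=cv2.cvtColor(s['im'],cv2.COLOR_RGB2HSV); m=((h[...,0]<6)|(h[...,0]>174))&(h[...,1]>170)&(h[...,2]>200); n,l,st,c=cv2.connectedComponentsWithStats(m.astype(np.uint8)); i=1+st[1:,4].argmax(); return c[i],st[i,4]
d=load('d0'); print(brc(w),brc(d), tri(w,brc(w)[0],d,brc(d)[0]))
print('deck rear L/R',Q((302,488),.008),Q((545,484),.008)); 
a=[Q(p,.028) for p in((322,478),(340,476),(520,474),(543,472))]; b=[Q(p,.028) for p in((300,100),(316,100),(472,97),(492,97))]
print('rail ends',*a); print([ang(b[i]-a[i]) for i in range(4)], 'inner',np.linalg.norm(a[1]-a[2]))
C=[Q(p,.053) for p in((333,305),(515,300),(492,108),(336,110))]; print('carrier top',C,np.mean(C,0),ang(C[3]-C[0]),ang(C[2]-C[1]),np.linalg.norm(C[0]-C[1]),np.linalg.norm(C[0]-C[3]))
P=cloud(w)
for p in((130,420),(60,270),(100,250),(150,300),(400,420),(420,300),(125,170)): u,v=Z(p); print(p,P[round(v),round(u)])
E
```

```text
mat [ 0.4439 -0.0377  0.003 ] 83.78361787394552 83.94755545184793 0.2968154645146996 0.08705656841639628
sole 0.008 86.32770593858332 86.33310079678618 0.05045560907855693 0.050437151246833574 rear mid [ 0.4299 -0.1214  0.008 ] front mid [0.4418 0.065  0.008 ]
sole 0.013 86.32770593858332 86.33310079678618 0.04994164009982382 0.049923370289870324 rear mid [ 0.4298 -0.1226  0.013 ] front mid [0.4416 0.062  0.013 ]
sole 0.018 86.32770593858332 86.33310079678618 0.04942767112109065 0.049409589332907074 rear mid [ 0.4296 -0.1238  0.018 ] front mid [0.4413 0.0589 0.018 ]
handle top 0.105 [ 0.4294 -0.1419  0.105 ] 0.0188752360970303 0.02445076669804525 85.37573552588623
handle top 0.113 [ 0.4291 -0.1439  0.113 ] 0.018491829736673765 0.023954106448635205 85.37573552588628
(array([265.4781, 227.3248]), np.int32(274)) (array([263.4468, 254.0426]), np.int32(47)) (array([ 0.4261, -0.1592,  0.1781]), np.float64(0.0009190251967789756))
deck rear L/R [ 0.5113 -0.17    0.008 ] [ 0.6338 -0.1911  0.008 ]
rail ends [ 0.5182 -0.1698  0.028 ] [ 0.5271 -0.1704  0.028 ] [ 0.6144 -0.1859  0.028 ] [ 0.6258 -0.1871  0.028 ]
[np.float64(79.58774437360901), np.float64(79.58747262502936), np.float64(80.0129742562907), np.float64(80.09536689263811)] inner 0.08857229800796938
carrier top [array([ 0.5384, -0.0915,  0.053 ]), array([ 0.6271, -0.1053,  0.053 ]), array([0.6471, 0.0001, 0.053 ]), array([0.5661, 0.0136, 0.053 ])] [ 0.5947 -0.0458  0.053 ] 75.24876672024071 79.30066879997021 0.08981704248849993 0.10865587076792134
(130, 420) [ 0.4289 -0.1443  0.1133]
(60, 270) [ 0.4104 -0.03    0.0089]
(100, 250) [ 0.4313 -0.0378  0.0433]
(150, 300) [ 0.4538 -0.057   0.01  ]
(400, 420) [ 0.5708 -0.1447  0.006 ]
(420, 300) [ 0.5812 -0.0968  0.0526]
(125, 170) [0.4541 0.0206 0.011 ]
```

apply_moves:
  motion:
    - {"tx": -3,"ty": -0.8,"tz": 2.5,"turn": 0,"jaw": 0.3}
    - {"tx": -5,"ty": -1.7,"tz": 6,"turn": 0,"jaw": 0.3}
    - {"tx": -6.9,"ty": -1.7,"tz": 10,"turn": 0,"jaw": 0.3}
    - {"tx": -6.9,"ty": -1.7,"tz": 14,"turn": 0,"jaw": 0.3}
    - {"tx": -6.9,"ty": -1.7,"tz": 17,"turn": 0,"jaw": 0.3}

```text
time_s: 6.98
position: [0.4163, -0.184, 0.171]
tool_rot: [[0.145, 0.982, 0.121], [0.807, -0.188, 0.56], [0.572, 0.016, -0.82]]
ft_force: [1.0, 0.1, -0.0]
grip_width: 0.0557
```

```bash
python3 -c "
from h import *
np.set_printoptions(precision=4,suppress=True)
o=telemetry.observe();print(o['q'],o['position'],o['tool_rot'],o['ft_force'])
im,d=snap('wrist','w2.png')
cv2.imwrite('pics/z2.png',cv2.resize(im[0:420,130:420,::-1],None,fx=1.4,fy=1.4))"
```

```text
[-53.0118  24.3849  92.6387  25.715   87.7596 -49.2009] [ 0.4163 -0.184   0.171 ] [[ 0.1453  0.9819  0.1212]
 [ 0.8069 -0.1885  0.5598]
 [ 0.5725  0.0164 -0.8197]] [ 0.9799  0.1036 -0.0181]
```

View pics/z2.png

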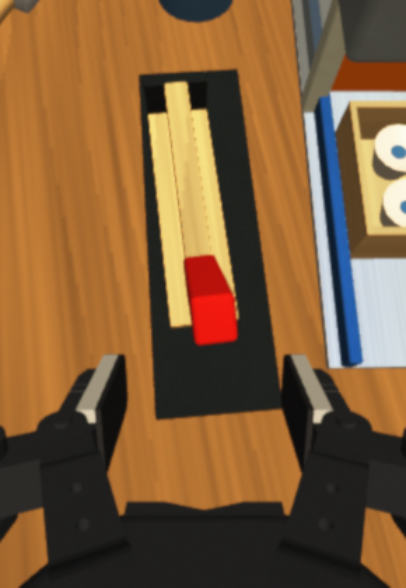

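The handle's end face is at zoom (214,318), midway between the pads at x ≈ 125 and 285. Next I'll triangulate it from the two wrist views.

```bash
python3 - <<'E'
from h import *
np.set_printoptions(precision=4,suppress=True)
def tri(s1,p1,s2,p2):
    o1,r1=ray(s1,*p1);o2,r2=ray(s2,*p2); A=np.stack([r1,-r2],1); k=np.linalg.lstsq(A,o2-o1,rcond=None)[0]; a,b=o1+k[0]*r1,o2+k[1]*r2; return (a+b)/2,np.linalg.norm(a-b)
def brc(s):
    h=cv2.cvtColor(s['im'],cv2.COLOR_RGB2HSV); m=((h[...,0]<6)|(h[...,0]>174))&(h[...,1]>170)&(h[...,2]>205); n,l,st,c=cv2.connectedComponentsWithStats(m.astype(np.uint8)); i=1+st[1:,4].argmax(); print(c[i],st[i]); return c[i]
a,b=load('w1'),load('w2'); pa,pb=brc(a),brc(b); T,e=tri(a,pa,b,pb); print('top',T,e, onz(b,*pb,.113))
fwd=np.array([np.cos(np.radians(86.3)),np.sin(np.radians(86.3)),0]); ax=.574*-fwd+np.array([0,0,.819])
G=onz(b,*pb,.113)-ax*.035; print('grip',G)
o=telemetry.observe(); d=G+.002*o['tool_rot'][:,2]-o['position']; print('tool delta cm',o['tool_rot'].T@d*100)
E
```

```text
[265.5131 227.3858] [257 219  17  18 267]
[282.9091 226.5981] [267 209  32  36 968]
top [ 0.4283 -0.1449  0.1189] 0.00020350602215530103 [ 0.4288 -0.1436  0.113 ]
grip [ 0.4301 -0.1235  0.0843]
tool delta cm [-0.0602  0.2763 10.4355]
```

apply_moves:
  motion:
    - {"tx": 0,"ty": 0.25,"tz": 3,"turn": 0,"jaw": 0.3}
    - {"tx": -0.1,"ty": 0.25,"tz": 6,"turn": 0,"jaw": 0.3}
    - {"tx": -0.1,"ty": 0.25,"tz": 8.5,"turn": 0,"jaw": 0.3}
    - {"tx": -0.1,"ty": 0.25,"tz": 10.4,"turn": 0,"jaw": 0.3}
    - {"tx": -0.1,"ty": 0.25,"tz": 10.4,"turn": 0,"jaw": 0.3}

```text
time_s: 7.45
position: [0.4296, -0.12, 0.0817]
tool_rot: [[0.145, 0.983, 0.113], [0.803, -0.184, 0.567], [0.578, 0.008, -0.816]]
ft_force: [-0.2, 0.3, -0.3]
grip_width: 0.0554
```

apply_moves:
  motion:
    - {"tx": 0,"ty": 0,"tz": 0,"turn": 0,"jaw": -1}
    - {"tx": 0,"ty": 0,"tz": 0,"turn": 0,"jaw": -1}
    - {"tx": 0,"ty": 0,"tz": 0,"turn": 0,"jaw": -1}
    - {"tx": 0,"ty": 0,"tz": 0,"turn": 0,"jaw": -1}
    - {"tx": 0,"ty": 0,"tz": 0,"turn": 0,"jaw": -1}
  squeeze: 60

```text
time_s: 7.87
position: [0.43, -0.1206, 0.0829]
tool_rot: [[0.145, 0.983, 0.115], [0.803, -0.184, 0.567], [0.578, 0.01, -0.816]]
ft_force: [-0.6, -0.1, 7.5]
grip_width: 0.0215
```

apply_moves:
  motion:
    - {"tx": 0,"ty": 0,"tz": 0,"turn": 0,"jaw": -1}
    - {"tx": 0,"ty": 0,"tz": 0,"turn": 0,"jaw": -1}
    - {"tx": 0,"ty": 0,"tz": 0,"turn": 0,"jaw": -1}
    - {"tx": 0,"ty": 0,"tz": 0,"turn": 0,"jaw": -1}
    - {"tx": 0,"ty": 0,"tz": 0,"turn": 0,"jaw": -1}

```text
time_s: 8.28
position: [0.4301, -0.1209, 0.083]
tool_rot: [[0.145, 0.983, 0.115], [0.803, -0.185, 0.566], [0.578, 0.01, -0.816]]
ft_force: [-1.3, -1.1, 1.3]
grip_width: 0.0215
```

apply_moves:
  motion:
    - {"tx": 0.6,"ty": 0,"tz": -0.8,"turn": 0,"jaw": -1}
    - {"tx": 1.8,"ty": 0.1,"tz": -2.5,"turn": 0,"jaw": -1}
    - {"tx": 3,"ty": 0.1,"tz": -4.2,"turn": 0,"jaw": -1}
    - {"tx": 4.3,"ty": 0.1,"tz": -6.1,"turn": 0,"jaw": -1}
    - {"tx": 4.3,"ty": 0.1,"tz": -6.1,"turn": 0,"jaw": -1}
  squeeze: 90

```text
time_s: 8.7
position: [0.4311, -0.1217, 0.1611]
tool_rot: [[0.142, 0.983, 0.119], [0.806, -0.184, 0.563], [0.575, 0.015, -0.818]]
ft_force: [0.5, -1.1, -1.3]
grip_width: 0.0207
```

```bash
python3 -c "
from h import *
np.set_printoptions(precision=4,suppress=True)
o=telemetry.observe();print(o['q'],o['position'],o['tool_rot'],o['ft_force'])
im,d=snap('wrist','w3.png'); s,_=snap('scene','s3.png')
a=cv2.resize(im[0:420,130:450,::-1],None,fx=1.3,fy=1.3); b=cv2.resize(s[180:310,210:370,::-1],None,fx=2.4,fy=2.4)
o=np.zeros((546,800,3),np.uint8);o[:,:416]=a;o[:312,416:800]=b;cv2.imwrite('pics/z3.png',o)"
```

```text
[-46.8006  23.2423  97.0339  28.398   82.6328 -45.9711] [ 0.4311 -0.1217  0.1611] [[ 0.1422  0.9827  0.1186]
 [ 0.8058 -0.1845  0.5628]
 [ 0.5749  0.0155 -0.8181]] [ 0.4948 -1.1261 -1.3077]
```

View pics/z3.png

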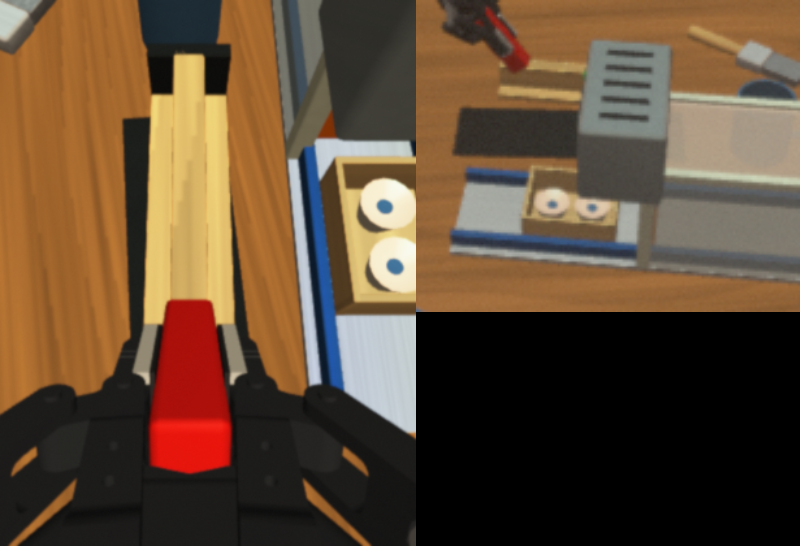

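The pusher is gripped and lifted, pointing straight ahead of the tool, with its front plate at zoom (188,70). I'll get its pitch and yaw from the depth along the bar top.

```bash
python3 - <<'E'
from h import *
np.set_printoptions(precision=4,suppress=True)
w=load('w3'); P=cloud(w)
B=P[52:215:6,275]; print(B[::4]); 
f=np.polyfit(B[:,1],B[:,2],1); print('bar pitch slope',np.degrees(np.arctan(f[0])))
print('front plate top pts',P[36:46:2,260],P[40,295])
# centreline yaw: yellow mask per row centroid
h=cv2.cvtColor(w['im'],cv2.COLOR_RGB2HSV); m=(abs(h[...,0].astype(int)-22)<8)&(h[...,1]>60)&(h[...,2]>140)&(P[...,2]>.07)&(P[...,2]<.2)
rows=[]
for v in range(80,215,5):
    u=np.nonzero(m[v,235:320])[0]+235
    if len(u)>20: rows.append(onz(w,(u.min()+u.max())/2,v,.09)[:2])
rows=np.array(rows); q=np.polyfit(rows[:,1],rows[:,0],1); print('yaw',90-np.degrees(np.arctan(q[0])),rows[0],rows[-1])
for v in(90,200):
  print('sole L/R',[P[v,u] for u in (250,255,295,300)])
E
```

```text
[[ 0.4622  0.0492  0.1201]
 [ 0.4581  0.0275  0.1203]
 [ 0.4542  0.0069  0.1205]
 [ 0.4505 -0.0127  0.1211]
 [ 0.4471 -0.031   0.1212]
 [ 0.4439 -0.0478  0.12  ]
 [ 0.4408 -0.0646  0.1209]]
bar pitch slope -0.11729525143224676
front plate top pts [[0.4537 0.0673 0.1193]
 [0.4533 0.0648 0.1198]
 [0.453  0.0627 0.12  ]
 [0.4527 0.0616 0.1192]
 [0.4525 0.0601 0.1187]] [0.4792 0.0573 0.1207]
yaw 79.4268429805609 [0.462  0.0489] [ 0.4412 -0.0645]
sole L/R [array([0.4401, 0.0438, 0.0884]), array([0.4443, 0.0435, 0.0879]), array([0.4776, 0.0375, 0.0881]), array([0.4815, 0.036 , 0.089 ])]
sole L/R [array([ 0.4244, -0.0531,  0.0888]), array([ 0.428 , -0.054 ,  0.0894]), array([ 0.4576, -0.0588,  0.0875]), array([ 0.4611, -0.0598,  0.0887])]
```

apply_moves:
  motion:
    - {"tx": -2,"ty": 0,"tz": -1.4,"turn": 0,"jaw": -1}
    - {"tx": -5.2,"ty": 0,"tz": -3.7,"turn": 0,"jaw": -1}
    - {"tx": -8.5,"ty": 0.1,"tz": -6,"turn": 0,"jaw": -1}
    - {"tx": -11.7,"ty": 0.1,"tz": -8.2,"turn": 0,"jaw": -1}
    - {"tx": -14.7,"ty": 0.1,"tz": -10.3,"turn": 0,"jaw": -1}

```text
time_s: 9.22
position: [0.3971, -0.2993, 0.1561]
tool_rot: [[0.145, 0.983, 0.115], [0.803, -0.185, 0.567], [0.578, 0.01, -0.816]]
ft_force: [0.6, 0.6, -2.2]
grip_width: 0.0209
```

apply_moves:
  motion:
    - {"tx": 0,"ty": 2.5,"tz": 0,"turn": 0,"jaw": -1}
    - {"tx": 0,"ty": 6,"tz": 0.1,"turn": 0,"jaw": -1}
    - {"tx": 0,"ty": 9.5,"tz": 0.2,"turn": 0,"jaw": -1}
    - {"tx": 0,"ty": 12.5,"tz": 0.3,"turn": 0,"jaw": -1}
    - {"tx": 0,"ty": 14.6,"tz": 0.3,"turn": 0,"jaw": -1}

```text
time_s: 9.63
position: [0.5428, -0.3241, 0.1529]
tool_rot: [[0.146, 0.983, 0.113], [0.802, -0.184, 0.569], [0.58, 0.008, -0.815]]
ft_force: [-0.1, -0.8, -2.2]
grip_width: 0.0209
```

apply_moves:
  motion:
    - {"tx": 0,"ty": 0,"tz": 0,"turn": 0,"jaw": -1}
    - {"tx": 0,"ty": 0,"tz": 0,"turn": 0,"jaw": -1}

```text
time_s: 9.8
position: [0.543, -0.3233, 0.1504]
tool_rot: [[0.146, 0.983, 0.11], [0.8, -0.183, 0.571], [0.582, 0.005, -0.813]]
ft_force: [-1.8, 0.1, -2.9]
grip_width: 0.0206
```

```bash
cat > m.py <<'E'
from h import *
import sys
np.set_printoptions(precision=4,suppress=True)
C=np.array([.6127,.0463]); c=np.array([np.cos(np.radians(79.8)),np.sin(np.radians(79.8))]); n=np.array([-c[1],c[0]])
def cab(p): d=np.asarray(p)[...,:2]-C; return np.stack([d@c,d@n],-1)
def tool(dx,dy,dz,o=None):
    R=(o or telemetry.observe())['tool_rot']; return R.T@np.array([*(dx*c+dy*n),dz])*100
E
python3 - <<'E'
from m import *
o=telemetry.observe();print(o['q'],o['position'],o['tool_rot'],o['ft_force'])
w=snap('wrist','w4.png'); w=load('w4'); P=cloud(w); cv2.imwrite('pics/z4.png',cv2.resize(w['im'][0:330,140:440,::-1],None,fx=1.8,fy=1.8))
B=P[52:200:12,275]; print(np.c_[cab(B),B[:,2]][::3])
h=cv2.cvtColor(w['im'],cv2.COLOR_RGB2HSV); m=(abs(h[...,0].astype(int)-22)<8)&(h[...,1]>60)&(h[...,2]>140)&(P[...,2]>.07)&(P[...,2]<.2)
rows=[]
for v in range(80,215,5):
    u=np.nonzero(m[v,235:320])[0]+235
    if len(u)>20: rows.append(cab(onz(w,(u.min()+u.max())/2,v,o['position'][2]-.071)))
rows=np.array(rows); print('rel yaw',np.degrees(np.polyfit(rows[:,0],rows[:,1],1)[0]),rows[0],rows[-1],'tcp',cab(o['position']))
E
```

```text
[-51.5042  42.5924  60.4341  26.7067 100.6773 -41.6169] [ 0.543  -0.3233  0.1504] [[ 0.1462  0.9831  0.1101]
 [ 0.8003 -0.183   0.571 ]
 [ 0.5815  0.0047 -0.8135]] [-1.8258  0.0671 -2.9138]
[[-0.2016  0.0035  0.1104]
 [-0.2352  0.0037  0.1113]
 [-0.2644  0.0039  0.1102]
 [-0.2926  0.0041  0.1111]
 [-0.3184  0.0042  0.1122]]
rel yaw -0.25375703116276194 [-0.201   0.0039] [-0.3174  0.0042] tcp [-0.3761  0.0031]
```

View pics/z4.png

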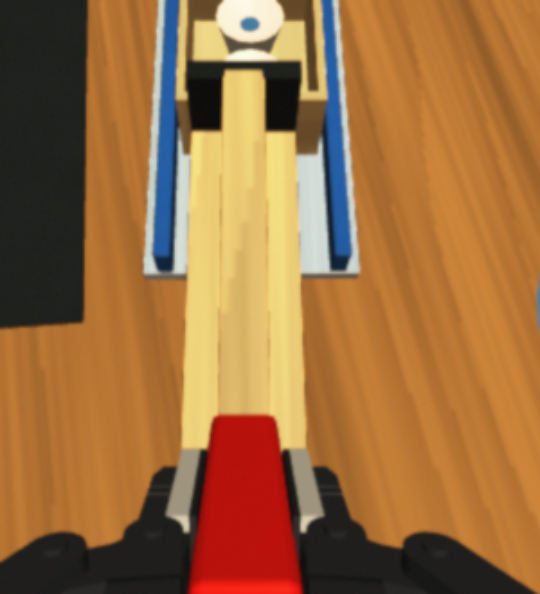

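apply_moves:
  motion:
    - {"tx": -0.8,"ty": 0.2,"tz": 1.1,"turn": 0,"jaw": -1}
    - {"tx": -1.6,"ty": 0.4,"tz": 2.3,"turn": 0,"jaw": -1}
    - {"tx": -2.4,"ty": 0.4,"tz": 3.4,"turn": 0,"jaw": -1}
    - {"tx": -3.2,"ty": 0.4,"tz": 4.5,"turn": 0,"jaw": -1}
    - {"tx": -3.2,"ty": 0.4,"tz": 4.5,"turn": 0,"jaw": -1}

```text
time_s: 10.27
position: [0.5453, -0.3234, 0.0921]
tool_rot: [[0.15, 0.983, 0.107], [0.798, -0.184, 0.574], [0.584, -0.0, -0.812]]
ft_force: [0.7, 0.8, -1.9]
grip_width: 0.0206
```

```bash
cat > look.py <<'E'
from m import *
import sys
def look(f,zoff=.071):
    o=telemetry.observe(); print('q',o['q'],'p',o['position'],'f',o['ft_force'],'lean',np.degrees(np.arccos(-o['tool_rot'][2,2])),'ylev',o['tool_rot'][2,1])
    snap('wrist',f+'.png'); w=load(f); P=cloud(w)
    B=P[52:200:6,275]; B=B[(abs(B[:,2]-o['position'][2]+.04)<.02)]; print('bar',np.c_[cab(B),B[:,2]][::5])
    k=np.polyfit(cab(B)[:,0],B[:,2],1); x=cab(o['position'])[0]; print('pitch deg',np.degrees(k[0]),'bottom z rear/front',np.polyval(k,[x+.03,x+.194])-.04)
    h=cv2.cvtColor(w['im'],cv2.COLOR_RGB2HSV); m=(abs(h[...,0].astype(int)-22)<8)&(h[...,1]>60)&(h[...,2]>140)
    rows=[]
    for v in range(100,215,5):
        u=np.nonzero(m[v,235:320])[0]+235
        if len(u)>20: rows.append(cab(onz(w,(u.min()+u.max())/2,v,o['position'][2]-.071)))
    rows=np.array(rows); print('rel yaw',np.degrees(np.polyfit(rows[:,0],rows[:,1],1)[0]),rows[0],'tcp',cab(o['position']),'front x',x+.194)
    return o,w,P
if __name__=='__main__':
    o,w,P=look(sys.argv[1])
E
python3 look.py w5
```

```text
q [-51.3558  46.3002  63.1336  26.3836  95.1468 -44.1563] p [ 0.5453 -0.3234  0.0921] f [ 0.6804  0.8259 -1.853 ] lean 35.75268351664836 ylev -0.00018790140317135324
bar [[-0.2022  0.0012  0.0538]
 [-0.2291  0.0014  0.0531]
 [-0.2547  0.0016  0.0531]
 [-0.2783  0.0018  0.0527]
 [-0.301   0.0019  0.0535]]
pitch deg 0.8145071467240306 bottom z rear/front [0.0117 0.014 ]
rel yaw 0.02605420416404223 [-0.2203  0.0019] tcp [-0.3758  0.0009] front x -0.18178836901855694
```

apply_moves:
  motion:
    - {"tx": 0.8,"ty": 0,"tz": 0.6,"turn": 0,"jaw": -1}
    - {"tx": 1.6,"ty": 0,"tz": 1.15,"turn": 0,"jaw": -1}
    - {"tx": 2.4,"ty": 0,"tz": 1.7,"turn": 0,"jaw": -1}
    - {"tx": 3.2,"ty": 0,"tz": 2.25,"turn": 0,"jaw": -1}
    - {"tx": 4.1,"ty": 0,"tz": 2.85,"turn": 0,"jaw": -1}

```text
time_s: 10.73
position: [0.5553, -0.274, 0.0953]
tool_rot: [[0.148, 0.983, 0.109], [0.8, -0.184, 0.572], [0.582, 0.003, -0.813]]
ft_force: [0.4, -2.5, -1.8]
grip_width: 0.0208
```

apply_moves:
  motion:
    - {"tx": 0.8,"ty": 0,"tz": 0.6,"turn": 0,"jaw": -1}
    - {"tx": 1.6,"ty": 0,"tz": 1.15,"turn": 0,"jaw": -1}
    - {"tx": 2.4,"ty": 0,"tz": 1.7,"turn": 0,"jaw": -1}
    - {"tx": 3.2,"ty": 0,"tz": 2.25,"turn": 0,"jaw": -1}
    - {"tx": 4.1,"ty": 0,"tz": 2.85,"turn": 0,"jaw": -1}

```text
time_s: 11.15
position: [0.5647, -0.2247, 0.0961]
tool_rot: [[0.148, 0.983, 0.11], [0.801, -0.184, 0.57], [0.581, 0.004, -0.814]]
ft_force: [-0.7, -6.1, -1.8]
grip_width: 0.021
```

```bash
python3 look.py w6; python3 -c "
from m import *
print(telemetry.observe()['ft_force'][:2]@c, tool(.05,0,.0015))"
```

```text
q [-44.3518  42.0308  72.0516  29.0145  87.7056 -40.6711] p [ 0.5647 -0.2247  0.0961] f [-0.6621 -6.1205 -1.8133] lean 35.50389235662298 ylev 0.0035883441002968162
bar [[-0.1005 -0.0006  0.0557]
 [-0.1285 -0.0004  0.0561]
 [-0.1531 -0.0002  0.0547]
 [-0.1822  0.      0.0556]
 [-0.2043  0.0002  0.0559]]
pitch deg 0.02531180363898218 bottom z rear/front [0.0158 0.0159]
rel yaw -0.30630342377959274 [-0.1206 -0.    ] tcp [-0.2752 -0.0007] front x -0.08124556737667532
-0.23473420363012737 [ 4.153  -0.0294  2.7882]
```

```bash
python3 - <<'E'
from m import *
s=load('s0'); h=cv2.cvtColor(s['im'],cv2.COLOR_RGB2HSV)
sub=h[255:295,370:400]; m=((sub[...,0]<8)|(sub[...,0]>172))&(sub[...,1]>90); v,u=np.nonzero(m); v+=255;u+=370; print(len(u),u.min(),u.max(),v.min(),v.max(),u.mean(),v.mean())
def oncaby(s,u,v,y=0):
    o,r=ray(s,u,v); N=np.array([*n,0]); k=(y-(o[:2]-C)@n)/(r[:2]@n); p=o+k*r; return cab(p)[0],p[2]
for uu in range(u.min(),u.max()+1): print(uu,(u==uu).sum(), oncaby(s,uu,v[u==uu].mean()))
from m import load as L
d=load('d0'); print([ (cab(onz(d,*p,z)),z) for p in((283.3,138),(290,132)) for z in(.03,.05)])
E
```

```text
31 382 385 265 280 383.4516129032258 271.4516129032258
382 4 (np.float64(0.20567996472092615), np.float64(0.05008089443685371))
383 12 (np.float64(0.20910919450348686), np.float64(0.04591653324839473))
384 12 (np.float64(0.21226563415202768), np.float64(0.04347268088437961))
385 3 (np.float64(0.21812227213528151), np.float64(0.02487010873558282))
[(array([0.1929, 0.0053]), 0.03), (array([0.1821, 0.0079]), 0.05), (array([ 0.2119, -0.0224]), 0.03), (array([ 0.2008, -0.0195]), 0.05)]
```

apply_moves:
  motion:
    - {"tx": 0.8,"ty": 0,"tz": 0.6,"turn": 0,"jaw": -1}
    - {"tx": 1.6,"ty": 0,"tz": 1.2,"turn": 0,"jaw": -1}
    - {"tx": 2.4,"ty": 0,"tz": 1.8,"turn": 0,"jaw": -1}
    - {"tx": 3.2,"ty": 0,"tz": 2.4,"turn": 0,"jaw": -1}
    - {"tx": 3.95,"ty": 0,"tz": 3.05,"turn": 0,"jaw": -1}

```text
time_s: 11.62
position: [0.5744, -0.1737, 0.095]
tool_rot: [[0.147, 0.983, 0.11], [0.8, -0.184, 0.571], [0.581, 0.004, -0.814]]
ft_force: [-0.7, -6.0, 1.1]
grip_width: 0.0208
```

apply_moves:
  motion:
    - {"tx": 0.8,"ty": 0,"tz": 0.6,"turn": 0,"jaw": -1}
    - {"tx": 1.6,"ty": 0,"tz": 1.2,"turn": 0,"jaw": -1}
    - {"tx": 2.4,"ty": 0,"tz": 1.8,"turn": 0,"jaw": -1}
    - {"tx": 3.2,"ty": 0,"tz": 2.4,"turn": 0,"jaw": -1}
    - {"tx": 3.95,"ty": 0,"tz": 3.0,"turn": 0,"jaw": -1}

```text
time_s: 12.03
position: [0.5837, -0.125, 0.094]
tool_rot: [[0.147, 0.983, 0.111], [0.801, -0.184, 0.57], [0.581, 0.005, -0.814]]
ft_force: [-1.3, -6.0, 1.8]
grip_width: 0.0211
```

```bash
python3 look.py w7; python3 -c "
from m import *
print(telemetry.observe()['ft_force'][:2]@c, tool(.02,0,.000))
im,_=snap('scene','s7.png'); a,_=snap('side','d7.png')
a=cv2.resize(a[85:205,245:345,::-1],None,fx=3,fy=3,interpolation=2); b=cv2.resize(im[190:310,210:420,::-1],None,fx=2.3,fy=2.3,interpolation=2)
o=np.zeros((360,800,3),np.uint8); o[:,:300]=a; o[:276,300:783]=b; cv2.imwrite('pics/z7.png',o)"
```

```text
q [-36.208   39.5312  78.2517  32.194   80.7504 -36.3   ] p [ 0.5837 -0.125   0.094 ] f [-1.3106 -6.0083  1.8409] lean 35.52312081218099 ylev 0.005266302199666414
bar [[-0.0122 -0.0015  0.0557]
 [-0.0374 -0.0014  0.0541]
 [-0.0634 -0.0012  0.0558]
 [-0.0861 -0.001   0.0553]
 [-0.1074 -0.0009  0.0547]]
pitch deg 0.4416318233788468 bottom z rear/front [0.0138 0.0151]
rel yaw -0.25372894602269147 [-0.019  -0.0011] tcp [-0.1737 -0.0018] front x 0.020311445486007523
-0.48528509151957755 [ 1.6261 -0.0122  1.1643]
```

View pics/z7.png

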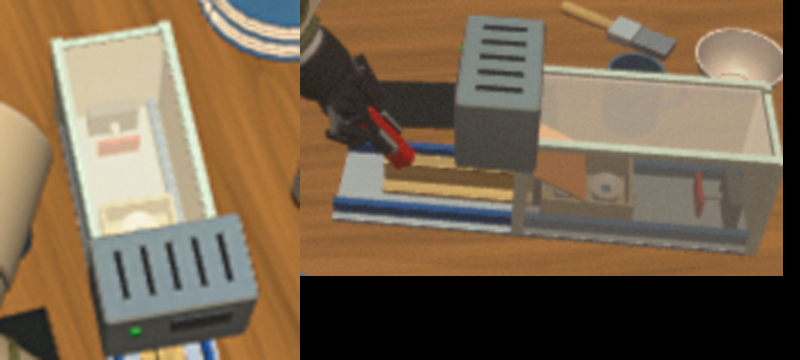

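The carrier is in the tunnel with the flap lying on it. Its front is at zoom x ≈ 632 and the plunger disc at x ≈ 697, still about 75 mm off.

apply_moves:
  motion:
    - {"tx": 0.8,"ty": 0,"tz": 0.6,"turn": 0,"jaw": -1}
    - {"tx": 1.6,"ty": 0,"tz": 1.2,"turn": 0,"jaw": -1}
    - {"tx": 2.4,"ty": 0,"tz": 1.8,"turn": 0,"jaw": -1}
    - {"tx": 3.2,"ty": 0,"tz": 2.4,"turn": 0,"jaw": -1}
    - {"tx": 4.0,"ty": 0,"tz": 2.9,"turn": 0,"jaw": -1}

```text
time_s: 12.6
position: [0.5925, -0.076, 0.0933]
tool_rot: [[0.147, 0.983, 0.11], [0.8, -0.184, 0.571], [0.582, 0.004, -0.813]]
ft_force: [-1.5, -5.6, 0.5]
grip_width: 0.0211
```

apply_moves:
  motion:
    - {"tx": 0.2,"ty": 0,"tz": 0.15,"turn": 0,"jaw": -1}
    - {"tx": 0.4,"ty": 0,"tz": 0.3,"turn": 0,"jaw": -1}
    - {"tx": 0.6,"ty": 0,"tz": 0.45,"turn": 0,"jaw": -1}
    - {"tx": 0.8,"ty": 0,"tz": 0.6,"turn": 0,"jaw": -1}

```text
time_s: 12.93
position: [0.5942, -0.0667, 0.0928]
tool_rot: [[0.148, 0.983, 0.11], [0.8, -0.184, 0.571], [0.581, 0.004, -0.814]]
ft_force: [-1.0, -4.5, -2.9]
grip_width: 0.0213
```

```bash
cat > st.py <<'E'
from m import *
import sys
o=telemetry.observe(); print('f_c',o['ft_force'][:2]@c,o['ft_force'],'tcp',cab(o['position']),o['position'][2],'front',cab(o['position'])[0]+.194)
s,_=get_image('scene'); o=telemetry.observe(); print('f_c',o['ft_force'][:2]@c)
h=cv2.cvtColor(s,cv2.COLOR_RGB2HSV); sub=h[255:295,370:400]; m=((sub[...,0]<8)|(sub[...,0]>172))&(sub[...,1]>90); v,u=np.nonzero(m); print('plunger px',len(u),u.mean()+370 if len(u) else None,u.min()+370 if len(u) else 0)
E
python3 st.py
```

```text
f_c -4.596510055276101 [-0.9728 -4.4953 -2.8997] tcp [-0.1144 -0.0018] 0.0927837331035857 front 0.07956147714601271
f_c -3.497357449893991
plunger px 30 383.4 382
```

apply_moves:
  motion:
    - {"tx": 0.1,"ty": 0,"tz": 0.06,"turn": 0,"jaw": -1}
    - {"tx": 0.2,"ty": 0,"tz": 0.12,"turn": 0,"jaw": -1}
    - {"tx": 0.3,"ty": 0,"tz": 0.18,"turn": 0,"jaw": -1}
    - {"tx": 0.43,"ty": 0,"tz": 0.27,"turn": 0,"jaw": -1}

```text
time_s: 13.32
position: [0.5952, -0.0611, 0.093]
tool_rot: [[0.148, 0.983, 0.11], [0.8, -0.184, 0.571], [0.581, 0.003, -0.814]]
ft_force: [-1.2, -3.3, -4.3]
grip_width: 0.0209
```

apply_moves:
  motion:
    - {"tx": 0.1,"ty": 0,"tz": 0.06,"turn": 0,"jaw": -1}
    - {"tx": 0.2,"ty": 0,"tz": 0.12,"turn": 0,"jaw": -1}
    - {"tx": 0.3,"ty": 0,"tz": 0.18,"turn": 0,"jaw": -1}
    - {"tx": 0.43,"ty": 0,"tz": 0.27,"turn": 0,"jaw": -1}

```text
time_s: 13.65
position: [0.5961, -0.056, 0.0932]
tool_rot: [[0.148, 0.983, 0.11], [0.8, -0.184, 0.571], [0.581, 0.003, -0.814]]
ft_force: [-0.3, -2.7, -4.4]
grip_width: 0.021
```

```bash
python3 st.py
```

```text
f_c -2.7458959310101876 [-0.2999 -2.736  -4.3561] tcp [-0.1036 -0.0017] 0.09324434860028248 front 0.09036648160200308
f_c -2.477511981903962
plunger px 32 383.3125 382
```

apply_moves:
  motion:
    - {"tx": 0.1,"ty": 0,"tz": 0.06,"turn": 0,"jaw": -1}
    - {"tx": 0.2,"ty": 0,"tz": 0.12,"turn": 0,"jaw": -1}
    - {"tx": 0.33,"ty": 0,"tz": 0.22,"turn": 0,"jaw": -1}

```text
time_s: 13.95
position: [0.5968, -0.0517, 0.0933]
tool_rot: [[0.148, 0.983, 0.109], [0.8, -0.184, 0.571], [0.581, 0.003, -0.814]]
ft_force: [-0.9, -3.4, -5.5]
grip_width: 0.0215
```

apply_moves:
  motion:
    - {"tx": 0.1,"ty": 0,"tz": 0.06,"turn": 0,"jaw": -1}
    - {"tx": 0.2,"ty": 0,"tz": 0.12,"turn": 0,"jaw": -1}
    - {"tx": 0.33,"ty": 0,"tz": 0.22,"turn": 0,"jaw": -1}

```text
time_s: 14.2
position: [0.5975, -0.0477, 0.0934]
tool_rot: [[0.148, 0.983, 0.109], [0.8, -0.184, 0.571], [0.581, 0.003, -0.814]]
ft_force: [-1.3, -3.5, -4.9]
grip_width: 0.021
```

```bash
python3 st.py
```

```text
f_c -3.689557433498942 [-1.2532 -3.5233 -4.8542] tcp [-0.0952 -0.0017] 0.09343347974691213 front 0.09882502909012664
f_c -2.8663298257526457
plunger px 22 383.59090909090907 383
```

apply_moves:
  motion:
    - {"tx": 0.1,"ty": 0,"tz": 0.06,"turn": 0,"jaw": -1}
    - {"tx": 0.2,"ty": 0,"tz": 0.12,"turn": 0,"jaw": -1}
    - {"tx": 0.25,"ty": 0,"tz": 0.18,"turn": 0,"jaw": -1}

```text
time_s: 14.5
position: [0.5983, -0.0449, 0.0936]
tool_rot: [[0.147, 0.983, 0.11], [0.801, -0.184, 0.57], [0.58, 0.004, -0.814]]
ft_force: [-1.7, -7.2, -3.2]
grip_width: 0.0209
```

apply_moves:
  motion:
    - {"tx": 0.1,"ty": 0,"tz": 0.06,"turn": 0,"jaw": -1}
    - {"tx": 0.2,"ty": 0,"tz": 0.12,"turn": 0,"jaw": -1}
    - {"tx": 0.25,"ty": 0,"tz": 0.18,"turn": 0,"jaw": -1}

```text
time_s: 14.75
position: [0.599, -0.0427, 0.0937]
tool_rot: [[0.147, 0.983, 0.111], [0.802, -0.184, 0.568], [0.579, 0.005, -0.815]]
ft_force: [-1.6, -8.2, -3.6]
grip_width: 0.0208
```

```bash
python3 st.py
```

```text
f_c -8.3160424466749 [-1.5934 -8.1629 -3.6326] tcp [-0.0901 -0.0023] 0.09373656034062253 front 0.10394320958172414
f_c -7.840813463042411
plunger px 13 385.15384615384613 385
```

apply_moves:
  motion:
    - {"tx": 0.1,"ty": 0,"tz": 0.06,"turn": 0,"jaw": -1}
    - {"tx": 0.2,"ty": 0,"tz": 0.13,"turn": 0,"jaw": -1}
    - {"tx": 0.27,"ty": 0,"tz": 0.19,"turn": 0,"jaw": -1}

```text
time_s: 15.05
position: [0.5997, -0.0403, 0.0939]
tool_rot: [[0.147, 0.983, 0.111], [0.803, -0.184, 0.567], [0.578, 0.006, -0.816]]
ft_force: [-2.0, -8.5, -2.7]
grip_width: 0.0212
```

```bash
python3 st.py
```

```text
f_c -8.75127487587546 [-1.9612 -8.5389 -2.7052] tcp [-0.0875 -0.0026] 0.09392810808178591 front 0.10647974735752264
f_c -8.442174564917059
plunger px 15 385.93333333333334 385
```

apply_moves:
  motion:
    - {"tx": 0.1,"ty": 0,"tz": 0.06,"turn": 0,"jaw": -1}
    - {"tx": 0.2,"ty": 0,"tz": 0.13,"turn": 0,"jaw": -1}
    - {"tx": 0.27,"ty": 0,"tz": 0.19,"turn": 0,"jaw": -1}
    - {"tx": 0.27,"ty": 0,"tz": 0.19,"turn": 0,"jaw": -1}

```text
time_s: 15.43
position: [0.6003, -0.0377, 0.0941]
tool_rot: [[0.147, 0.983, 0.111], [0.804, -0.184, 0.566], [0.577, 0.006, -0.817]]
ft_force: [-2.8, -8.4, -2.6]
grip_width: 0.0211
```

```bash
python3 st.py; python3 -c "
from m import *
im,_=snap('scene','s8.png'); im0=load('s7')['im']; a,_=snap('side','d8.png')
f=lambda i:cv2.resize(i[235:305,280:420,::-1],None,fx=3.5,fy=3.5,interpolation=2)
o=np.zeros((490,800,3),np.uint8); o[:245,:490]=f(im0); o[245:,:490]=f(im); o[:360,490:790]=cv2.resize(a[85:205,245:345,::-1],None,fx=3,fy=3,interpolation=2); cv2.imwrite('pics/z8.png',o)
# plunger shift by subpixel template registration
g=lambda i:np.float32(i[...,0])-np.float32(i[...,1])
A=g(load('s0')['im'])[262:284,376:396];B=g(im)[262:284,376:396]
print('red col profile',A.sum(0).round(),B.sum(0).round())"
```

```text
f_c -8.70941421111328 [-2.756  -8.3534 -2.6115] tcp [-0.0849 -0.0027] 0.09409804294635958 front 0.10912079114754322
f_c -8.977143910141779
plunger px 14 387.0 386
red col profile [106.  95.  95.  97. 130. 324. 576. 850. 779. 333. 131. 107. 104. 100.
  94. 104. 102. 148. 167. 166.] [281. 303. 312. 317. 316. 305. 304. 324. 320. 348. 567. 703. 331. 131.
 101. 107. 106. 143. 169. 162.]
```

View pics/z8.png

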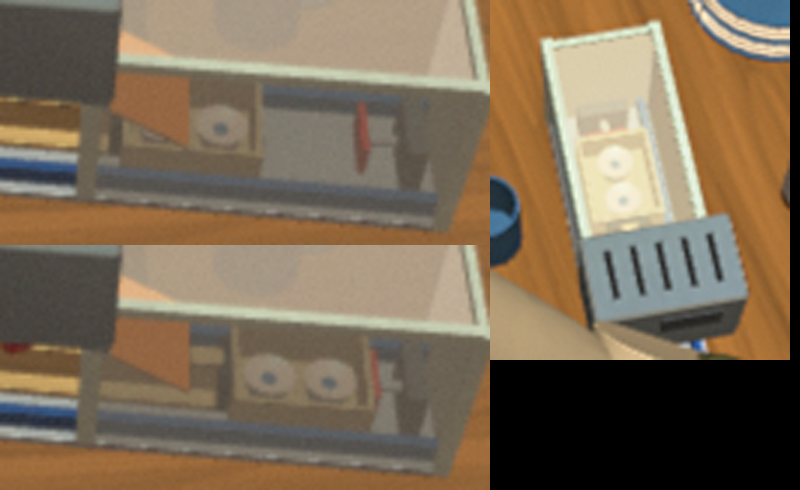

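Pressed about 9–10 mm: the disc edge moved 3 px, roughly 3.1 mm per px, and the force along the push is about 8.7 N. Now I'll draw the pusher straight back.

apply_moves:
  motion:
    - {"tx": -0.3,"ty": 0,"tz": -0.2,"turn": 0,"jaw": -1}
    - {"tx": -0.8,"ty": 0,"tz": -0.6,"turn": 0,"jaw": -1}
    - {"tx": -1.6,"ty": 0,"tz": -1.2,"turn": 0,"jaw": -1}
    - {"tx": -2.6,"ty": 0,"tz": -1.9,"turn": 0,"jaw": -1}
    - {"tx": -4.0,"ty": 0,"tz": -2.95,"turn": 0,"jaw": -1}

```text
time_s: 16.0
position: [0.5908, -0.0867, 0.0951]
tool_rot: [[0.146, 0.983, 0.11], [0.803, -0.183, 0.567], [0.578, 0.006, -0.816]]
ft_force: [0.9, 0.5, -4.3]
grip_width: 0.0212
```

apply_moves:
  motion:
    - {"tx": -1.3,"ty": 0,"tz": -1,"turn": 0,"jaw": -1}
    - {"tx": -2.6,"ty": 0,"tz": -1.9,"turn": 0,"jaw": -1}
    - {"tx": -3.9,"ty": 0,"tz": -2.8,"turn": 0,"jaw": -1}
    - {"tx": -5.2,"ty": 0,"tz": -3.8,"turn": 0,"jaw": -1}
    - {"tx": -6.5,"ty": 0,"tz": -4.7,"turn": 0,"jaw": -1}

```text
time_s: 16.42
position: [0.576, -0.1671, 0.0963]
tool_rot: [[0.146, 0.983, 0.111], [0.803, -0.184, 0.568], [0.578, 0.006, -0.816]]
ft_force: [0.2, -0.5, -2.5]
grip_width: 0.0211
```

```bash
python3 look.py w9; python3 -c "
from m import *
print(tool(-.08,0,0.001), tool(-.025,0,.06))"
```

```text
q [-39.7295  40.2783  75.9395  30.7262  83.5934 -38.2301] p [ 0.576  -0.1671  0.0963] f [ 0.2264 -0.5048 -2.5288] lean 35.34710447036732 ylev 0.0063777503814054955
bar [[-0.0379 -0.0014  0.0513]
 [-0.0663 -0.0013  0.0516]
 [-0.0938 -0.0011  0.0536]
 [-0.1179 -0.0009  0.0536]
 [-0.1406 -0.0008  0.054 ]]
pitch deg -1.5052663491766265 bottom z rear/front [0.0149 0.0105]
rel yaw -0.27722806639304526 [-0.0624 -0.0014] tcp [-0.2165 -0.0016] front x -0.022538586899633506
[-6.4756  0.0711 -4.698 ] [ 1.421   0.0641 -6.3425]
```

apply_moves:
  motion:
    - {"tx": -1.3,"ty": 0,"tz": -1,"turn": 0,"jaw": -1}
    - {"tx": -2.6,"ty": 0,"tz": -2,"turn": 0,"jaw": -1}
    - {"tx": -3.9,"ty": 0,"tz": -2.9,"turn": 0,"jaw": -1}
    - {"tx": -5.2,"ty": 0,"tz": -3.9,"turn": 0,"jaw": -1}
    - {"tx": -6.4,"ty": 0,"tz": -4.8,"turn": 0,"jaw": -1}

```text
time_s: 16.88
position: [0.5606, -0.2502, 0.0983]
tool_rot: [[0.148, 0.983, 0.113], [0.803, -0.186, 0.566], [0.577, 0.007, -0.817]]
ft_force: [0.2, -0.3, -2.9]
grip_width: 0.0209
```

apply_moves:
  motion:
    - {"tx": -1.3,"ty": 0,"tz": -1,"turn": 0,"jaw": -1}
    - {"tx": -2.6,"ty": 0,"tz": -2,"turn": 0,"jaw": -1}
    - {"tx": -3.9,"ty": 0,"tz": -3,"turn": 0,"jaw": -1}
    - {"tx": -5.2,"ty": 0,"tz": -4,"turn": 0,"jaw": -1}
    - {"tx": -6.8,"ty": 0,"tz": -5.2,"turn": 0,"jaw": -1}

```text
time_s: 17.3
position: [0.5443, -0.3352, 0.1016]
tool_rot: [[0.148, 0.983, 0.113], [0.803, -0.186, 0.567], [0.578, 0.007, -0.816]]
ft_force: [-0.1, 0.7, -2.3]
grip_width: 0.0208
```

```bash
python3 look.py w10; python3 -c "
from m import *
o=telemetry.observe()
print(tool(0,0,.07))
# target tcp above mat: pusher_mid at mat centre
f=np.array([np.cos(np.radians(79.5)),np.sin(np.radians(79.5))]); T=np.array([.444,-.038])-.0965*f; print('tcp target',T, 'mid->tcp', (T-o['position'][:2])@c,(T-o['position'][:2])@n)
im,_=snap('scene','s10.png');  a,_=snap('side','d10.png')
o=np.zeros((500,800,3),np.uint8); o[:420,:490]=cv2.resize(im[190:310,280:420,::-1],None,fx=3.5,fy=3.5,interpolation=2); o[:360,490:790]=cv2.resize(a[85:205,245:345,::-1],None,fx=3,fy=3,interpolation=2); cv2.imwrite('pics/z10.png',o)
"
```

```text
q [-52.0173  46.0908  61.5875  26.1206  96.3999 -44.1184] p [ 0.5443 -0.3352  0.1016] f [-0.116   0.6816 -2.3417] lean 35.28506746713973 ylev 0.006906196339396084
bar [[-0.2083 -0.0005  0.0556]
 [-0.2371 -0.0003  0.0563]
 [-0.2639 -0.      0.0573]
 [-0.2889  0.0002  0.0587]
 [-0.3115  0.0004  0.0588]]
pitch deg -1.9384159592933894 bottom z rear/front [0.0206 0.015 ]
rel yaw 0.11876138413653808 [-0.2337 -0.0004] tcp [-0.3876 -0.0003] front x -0.1935965322419197
[ 4.0283  0.0558 -5.7245]
tcp target [ 0.4264 -0.1329] mid->tcp 0.18243435488659807 0.15176609668921376
```

View pics/z10.png

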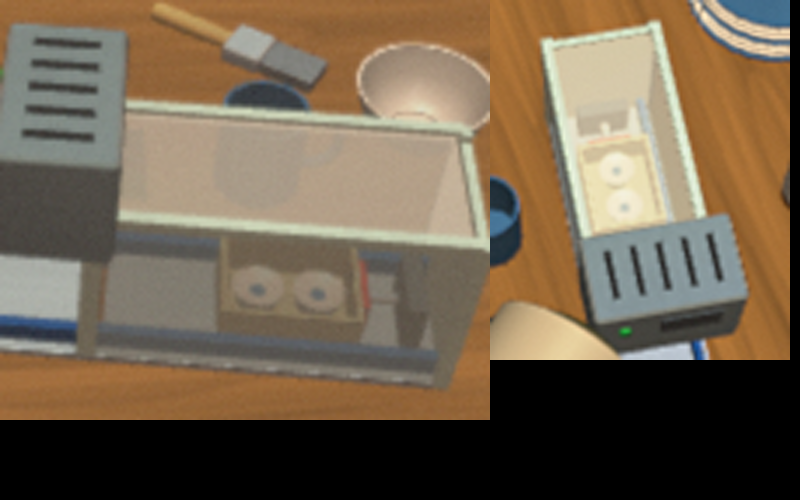

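The tunnel is clear of the pusher, no flap is seen inside, and the carrier is level against the plunger. Next I'll lift and carry the pusher back over the mat.

apply_moves:
  motion:
    - {"tx": 0.9,"ty": 0,"tz": -1.2,"turn": 0,"jaw": -1}
    - {"tx": 1.8,"ty": 0,"tz": -2.5,"turn": 0,"jaw": -1}
    - {"tx": 2.7,"ty": 0,"tz": -3.8,"turn": 0,"jaw": -1}
    - {"tx": 3.4,"ty": 0,"tz": -4.9,"turn": 0,"jaw": -1}

```text
time_s: 17.78
position: [0.5438, -0.3358, 0.1621]
tool_rot: [[0.148, 0.982, 0.114], [0.803, -0.187, 0.566], [0.577, 0.008, -0.816]]
ft_force: [0.5, 0.1, -2.2]
grip_width: 0.0209
```

apply_moves:
  motion:
    - {"tx": 0,"ty": -2.5,"tz": -0.1,"turn": 0,"jaw": -1}
    - {"tx": 0.1,"ty": -6,"tz": -0.2,"turn": 0,"jaw": -1}
    - {"tx": 0.1,"ty": -9.5,"tz": -0.3,"turn": 0,"jaw": -1}
    - {"tx": 0.1,"ty": -12.5,"tz": -0.4,"turn": 0,"jaw": -1}
    - {"tx": 0.1,"ty": -15.2,"tz": -0.4,"turn": 0,"jaw": -1}

```text
time_s: 18.2
position: [0.3926, -0.3079, 0.1652]
tool_rot: [[0.148, 0.982, 0.114], [0.803, -0.187, 0.566], [0.577, 0.008, -0.816]]
ft_force: [-0.0, -0.7, -1.4]
grip_width: 0.0206
```

apply_moves:
  motion:
    - {"tx": 2.5,"ty": 0,"tz": 1.7,"turn": 0,"jaw": -1}
    - {"tx": 5.5,"ty": 0,"tz": 3.8,"turn": 0,"jaw": -1}
    - {"tx": 8.8,"ty": -0.1,"tz": 6.1,"turn": 0,"jaw": -1}
    - {"tx": 12,"ty": -0.1,"tz": 8.3,"turn": 0,"jaw": -1}
    - {"tx": 14.8,"ty": -0.1,"tz": 10.3,"turn": 0,"jaw": -1}

```text
time_s: 18.62
position: [0.4251, -0.1281, 0.167]
tool_rot: [[0.148, 0.982, 0.114], [0.803, -0.186, 0.567], [0.578, 0.008, -0.816]]
ft_force: [1.2, 0.5, -2.1]
grip_width: 0.0207
```

```bash
python3 look.py w11; python3 -c "
from m import *
o=telemetry.observe(); w=load('w11')
h=cv2.cvtColor(w['im'],cv2.COLOR_RGB2HSV)
f=np.array([np.cos(np.radians(79.6)),np.sin(np.radians(79.6))]); mid=o['position'][:2]+.0965*f; d=mid-np.array([.444,-.038]); a=np.radians(83.8); print('mid in mat',d@[np.cos(a),np.sin(a)],d@[-np.sin(a),np.cos(a)])
print(tool(0,0,-.05))
"
```

```text
q [-47.8487  22.7732  96.6464  27.8426  84.1668 -46.0254] p [ 0.4251 -0.1281  0.167 ] f [ 1.1995  0.5045 -2.0644] lean 35.29957880452774 ylev 0.007819872441491914
bar [[-0.0266  0.1533  0.1222]
 [-0.0552  0.1536  0.123 ]
 [-0.0808  0.1539  0.1224]
 [-0.1056  0.1541  0.1232]
 [-0.1289  0.1543  0.1246]]
pitch deg -1.5541591540958677 bottom z rear/front [0.0857 0.0813]
rel yaw -3.3740793483454756 [-0.0509  0.1468] tcp [-0.2048  0.1537] front x -0.010821206594737509
mid in mat 0.010005342811605492 0.002939960961853998
[-2.9041 -0.0287  4.0701]
```

apply_moves:
  motion:
    - {"tx": -1,"ty": 0,"tz": 1.4,"turn": 0,"jaw": -1}
    - {"tx": -2,"ty": 0,"tz": 2.8,"turn": 0,"jaw": -1}
    - {"tx": -3,"ty": 0,"tz": 4.2,"turn": 0,"jaw": -1}
    - {"tx": -3.8,"ty": 0,"tz": 5.4,"turn": 0,"jaw": -1}
    - {"tx": -4.1,"ty": 0,"tz": 5.8,"turn": 0,"jaw": -1}

```text
time_s: 19.08
position: [0.4249, -0.1217, 0.0952]
tool_rot: [[0.146, 0.983, 0.109], [0.8, -0.182, 0.572], [0.582, 0.004, -0.813]]
ft_force: [-0.7, -0.4, -2.4]
grip_width: 0.0209
```

apply_moves:
  motion:
    - {"tx": -0.1,"ty": 0,"tz": 0.14,"turn": 0,"jaw": -1}
    - {"tx": -0.2,"ty": 0,"tz": 0.28,"turn": 0,"jaw": -1}
    - {"tx": -0.3,"ty": 0,"tz": 0.4,"turn": 0,"jaw": -1}

```text
time_s: 19.33
position: [0.4251, -0.122, 0.0906]
tool_rot: [[0.145, 0.983, 0.11], [0.801, -0.182, 0.571], [0.581, 0.005, -0.814]]
ft_force: [-0.8, 1.0, -2.0]
grip_width: 0.0212
```

```bash
python3 look.py w12
```

```text
q [-47.3421  29.7992 101.7957  29.1693  73.6428 -51.6759] p [ 0.4251 -0.122   0.0906] f [-0.7845  1.0203 -2.0436] lean 35.556202158026366 ylev 0.004994669763406592
bar [[-0.0196  0.1553  0.0458]
 [-0.0493  0.1555  0.0475]
 [-0.0755  0.1556  0.0477]
 [-0.1002  0.1557  0.0484]
 [-0.1224  0.1559  0.0478]]
pitch deg -1.0407149327401004 bottom z rear/front [0.009  0.0061]
rel yaw -0.14155566485609944 [-0.044   0.1554] tcp [-0.1988  0.1548] front x -0.00484457943687136
```

Another 5 mm to touch down, then release and back off.

apply_moves:
  motion:
    - {"tx": -0.1,"ty": 0,"tz": 0.14,"turn": 0,"jaw": -1}
    - {"tx": -0.2,"ty": 0,"tz": 0.28,"turn": 0,"jaw": -1}
    - {"tx": -0.3,"ty": 0,"tz": 0.42,"turn": 0,"jaw": -1}
    - {"tx": -0.3,"ty": 0,"tz": 0.42,"turn": 0,"jaw": -1}

```text
time_s: 19.72
position: [0.4252, -0.1221, 0.0854]
tool_rot: [[0.145, 0.983, 0.11], [0.8, -0.182, 0.571], [0.582, 0.005, -0.813]]
ft_force: [0.4, -0.6, 1.0]
grip_width: 0.0207
```

```bash
python3 look.py w13
```

```text
q [-47.3601  30.3519 102.0576  29.3175  72.9484 -52.0924] p [ 0.4252 -0.1221  0.0854] f [ 0.3894 -0.5564  0.9565] lean 35.586261553004015 ylev 0.005085402940118746
bar [[-0.0217  0.1552  0.0427]
 [-0.0497  0.1553  0.0427]
 [-0.0759  0.1555  0.0431]
 [-0.1049  0.1556  0.0434]
 [-0.1274  0.1558  0.0439]]
pitch deg -0.7416495023662237 bottom z rear/front [0.0048 0.0027]
rel yaw -0.2805377507101056 [-0.044   0.1553] tcp [-0.1989  0.1547] front x -0.004915737870819836
```

apply_moves:
  motion:
    - {"tx": -0.1,"ty": 0,"tz": 0.14,"turn": 0,"jaw": -1}
    - {"tx": -0.1,"ty": 0,"tz": 0.14,"turn": 0,"jaw": -1}

```text
time_s: 19.93
position: [0.4253, -0.1221, 0.0839]
tool_rot: [[0.146, 0.983, 0.111], [0.8, -0.183, 0.572], [0.583, 0.005, -0.813]]
ft_force: [-0.7, -2.1, 4.7]
grip_width: 0.0209
```

apply_moves:
  motion:
    - {"tx": 0,"ty": 0,"tz": 0,"turn": 0,"jaw": 0}
    - {"tx": 0,"ty": 0,"tz": 0,"turn": 0,"jaw": 0.2}
    - {"tx": 0,"ty": 0,"tz": 0,"turn": 0,"jaw": 0.3}
    - {"tx": 0,"ty": 0,"tz": 0,"turn": 0,"jaw": 0.3}
    - {"tx": 0,"ty": 0,"tz": 0,"turn": 0,"jaw": 0.3}

```text
time_s: 20.35
position: [0.4253, -0.122, 0.0838]
tool_rot: [[0.145, 0.983, 0.111], [0.8, -0.183, 0.572], [0.583, 0.005, -0.813]]
ft_force: [-0.5, 0.2, -0.1]
grip_width: 0.0555
```

apply_moves:
  motion:
    - {"tx": 0,"ty": 0,"tz": -1,"turn": 0,"jaw": 0.3}
    - {"tx": 0,"ty": 0,"tz": -3,"turn": 0,"jaw": 0.3}
    - {"tx": 0,"ty": 0,"tz": -6,"turn": 0,"jaw": 0.3}
    - {"tx": 0,"ty": 0,"tz": -9,"turn": 0,"jaw": 0.3}
    - {"tx": 0,"ty": 0,"tz": -12,"turn": 0,"jaw": 0.3}

```text
time_s: 20.77
position: [0.4116, -0.1911, 0.1825]
tool_rot: [[0.145, 0.983, 0.11], [0.8, -0.182, 0.572], [0.583, 0.005, -0.813]]
ft_force: [0.6, -0.2, 0.6]
grip_width: 0.0556
```

apply_moves:
  motion:
    - {"tx": 0,"ty": 0,"tz": -3,"turn": 0,"jaw": 0.3}
    - {"tx": 0,"ty": 0,"tz": -6,"turn": 0,"jaw": 0.3}
    - {"tx": -1,"ty": -2,"tz": -9,"turn": 0,"jaw": 0.3}
    - {"tx": -2,"ty": -4,"tz": -11,"turn": 0,"jaw": 0.3}
    - {"tx": -3,"ty": -6,"tz": -12,"turn": 0,"jaw": 0.3}

```text
time_s: 21.18
position: [0.3342, -0.2744, 0.2637]
tool_rot: [[0.145, 0.983, 0.111], [0.802, -0.183, 0.569], [0.58, 0.007, -0.815]]
ft_force: [0.0, 0.1, 0.6]
grip_width: 0.0553
```

```bash
python3 - <<'E'
from m import *
im,_=snap('scene','s14.png'); a,_=snap('side','d14.png'); w,_=snap('wrist','w14.png')
o=np.zeros((600,800,3),np.uint8); o[:300,:525]=cv2.resize(im[190:310,210:420,::-1],None,fx=2.5,fy=2.5,interpolation=2); o[:,530:800]=cv2.resize(a[85:285,240:330,::-1],None,fx=3,fy=3,interpolation=2); o[300:,:400]=cv2.resize(w[:,:,::-1],(400,300)); cv2.imwrite('pics/z14.png',o)
print(telemetry.observe()['position'],telemetry.observe()['time_s'])
E
```

```text
[ 0.3344 -0.2734  0.2624] 21.3333
```

View pics/z14.png

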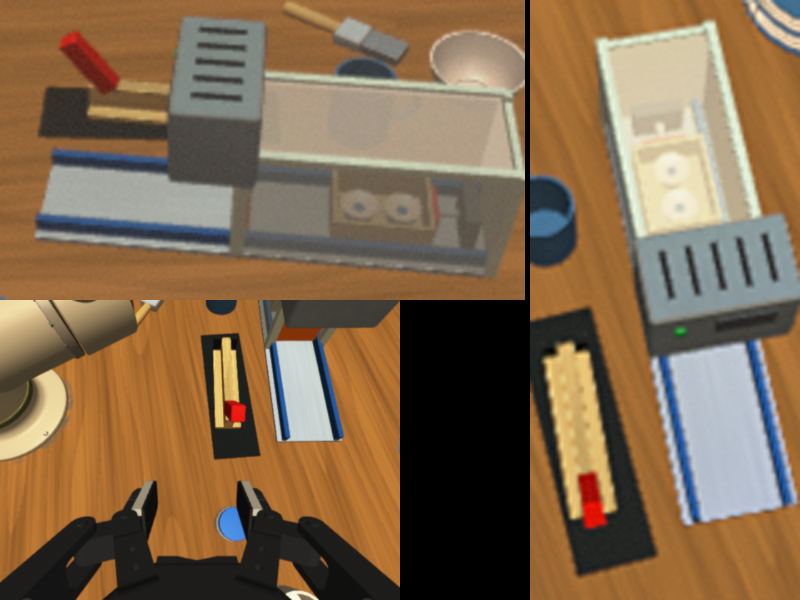

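The pusher is standing upright on the mat with the handle at the rear. In the wrist view the orange flap hangs in the gate at (300,333), and the carrier is level at the plunger. One quick numeric check, then I'll hand in.

```bash
python3 - <<'E'
from m import *
w=load('w14'); P=cloud(w); h=cv2.cvtColor(w['im'],cv2.COLOR_RGB2HSV)
m=(P[...,2]>.038)&(P[...,2]<.048)&(abs(P[...,0]-.444)<.05)&(abs(P[...,1]+.03)<.13)&(h[...,1]>50)&(h[...,0]>12)&(h[...,0]<32)
q=P[m]; b=np.polyfit(q[:,1],q[:,0],1); p=np.polyfit(q[:,1],q[:,2],1); print('bar yaw',90-np.degrees(np.arctan(b[0])),'pitch',np.degrees(p[0]),'top z',q[:,2].mean(),'y range',q[:,1].min(),q[:,1].max(),'x at mat centre',np.polyval(b,-.038))
d=load('d14'); hd=cv2.cvtColor(d['im'],cv2.COLOR_RGB2HSV); D=cloud(d)
o=(h[...,0]>4)&(h[...,0]<12)&(h[...,1]>150)&(P[...,2]>.02)&(P[...,2]<.1)&(abs(cab(P)[...,1])<.04)&(abs(cab(P)[...,0])<.06); f=P[o]; print('flap pts',len(f),np.c_[cab(f),f[:,2]][::max(1,len(f)//6)])
for u,v in ((286,151),(290,154)): print(cab(onz(d,u,v,.053)))
E
```

```text
bar yaw 78.89693273835222 pitch 0.06617596310042838 top z 0.0425621979878425 y range -0.1247536696476674 0.06478443281835773 x at mat centre 0.43867035793855713
flap pts 849 [[ 0.0031  0.0382  0.0627]
 [ 0.0016 -0.0061  0.048 ]
 [ 0.0025  0.0167  0.0418]
 [ 0.0032  0.0371  0.0355]
 [ 0.0025 -0.0229  0.032 ]
 [ 0.0021 -0.0082  0.0266]
 [ 0.0019 -0.0281  0.0207]]
[0.13   0.0085]
[ 0.1164 -0.0027]
```

The flap is vertical in the gate, the pusher is level on the mat (pitch 0.07°), and its middle is within about 10 mm of the mat's centre.

```bash
python3 -c "
from rig import close_job
print(close_job())"
```

```text
the job is handed in; nothing more can be done
None
```

The job is done and handed in at about 21 s of the 67 s allowed; hand-in gives no verdict, so what follows rests on my own checks.

**What I did**
- **Leaning the gripper:** the move rows cannot tilt the tool. I leaned it back about 35° by repeatedly commanding targets just out of reach, which shifted the tool's orientation a little each time.
- **Grasp:** I took the pusher by its red handle. Closing the jaws lined it up with the deck to within about 0.5°.
- **Push:** the pusher took the carrier through the flap with the fingers on the handle, well behind the carrier. I felt the plunger as a step of about 4–5 N and pushed on until it was in 9–10 mm. That figure comes from arm travel past first touch and from the plunger's shift in the scene image.
- **Return:** I drew the pusher straight out, set it on the mat and backed the gripper away.

**Last checks**
- **Flap:** it hangs vertically in the gate, with depth points at cabinet x of about 2–3 mm from its lower edge upward.
- **Carrier:** it sits level by eye against the plunger. I put its origin about 154 mm past the cabinet's, inferred from where the plunger was first touched. Two side-view points I picked on it gave 116–130 mm, but I never tied them to a known edge, so they don't confirm the figure.
- **Pusher:** pitch is 0.07° and the bar top is 43 mm up, so it is flat on the mat. Its yaw is 79° against the mat's 84°, and its middle is about 10 mm from the mat's centre.
- **Other ware:** nothing looked displaced in the last pictures, but I did not measure it.

One check failed: an early triangulation of the handle top from the wrist and side views gave 0.178 m. Two wrist views (0.119 m) and the depth image (0.113 m) replaced it.

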